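Load the boards and spoons into the drinks-boat steriliser

ROBOT

A 6-joint arm with a two-finger parallel gripper is mounted at the origin on the work surface. World frame = base frame: x ahead of the robot, y to its left, z up, the work surface at z = 0. Lengths are in m, angles in rad, forces in N, time in s.
With the tool pointing down it reaches from about 0.375 to 0.9 m from the base axis. Payload 3.1 kg.
Tool frame: the origin (TCP) lies midway between the tips of the shut fingers; the grasp point (between the pads) lies 19 mm behind it; z points along the fingers, y is the direction in which the jaws open and shut (so a half turn about z gives the same grasp; the last joint's range is limited). The gripper opens to 87 mm and grips with 3 to 60 N. Pads are 19 mm wide; open, the fingers measure 117 mm over their backs; the gripper's body (75 mm by 190 mm) begins 51 mm behind the grasp point.
Start: joints at [-1.28, 0.527, 1.433, -0, 1.181, -0.178], TCP at [0.282, -0.558, 0.223] pointing down, gripper open.
Joint ranges: [-3.08, 3.08], [-0.75, 2.2], [0.22, 2.44], [-1.43, 4.57], [0, 2.65], [-2.85, 2.85]. Speed limits (rad/s): [2.79, 2.79, 3.14, 3.14, 3.14, 3.14].

INTERFACE

Orientations are given as a rotation vector (axis times angle).
In Python, from plant import arm, eyes gives the robot as it stands. The module is installed in compiled form; this text tells all that it offers.
- The arm moves only by the shell command python3 -m jog 'ROWS' [FORCE]. ROWS is text: rows parted by semicolons, each of 7 numbers parted by spaces: the shift along the tool's x, y, z in cm, then the turn, a rotation vector about the tool's x, y, z in rad, then the closure, from -1 (fully open) to 1 (shut), so that 0 is half open. A call has 1 to 20 rows; each row is the pose to reach, as a shift and turn from the pose commanded when the call began, along the tool's axes at that moment; what a row does not reach only later rows make up. A row lasts 1/8 s, in which the tool goes at most 62.5 mm and 10.7 degrees, less where a joint would pass 70% of its speed; a pose out of reach is approached as far as the arm can. A call with a gripper value outside its range is refused whole. The fingers move at their own pace and stop on an object; FORCE is the grip in N (left out, the last holds). Time passes only in rows, so rows that repeat a pose let the fingers close. It gives the time, the measured TCP pose, the force and the opening at its end, in the units of the state.
- arm.get_state(): the state, without advancing time (a new reading comes with each control period).
- eyes.read_camera(name): name is "scene" or "top"; returns (picture, depth): 384x512x3 uint8, red, green, blue; 384x512 float32, m along the optical axis (not along the pixel's ray), 0 where there is no reading.
- eyes.camera_params(name): a dict with "fx", "fy", "cx", "cy" (pixels), "dist_coeffs" ([k1, k2, p1, p2, k3] as OpenCV has them; the pictures are not rectified), "xyz" and "rotation" of the camera in the world. Camera axes: x right, y down, z forward; pixel columns grow to the right and rows downward; lengths in m; the calibration is good to about 2 mm. A picture is of the moment at which its call begins. camera_params takes no time and is no camera call.
- arm.sign_off(): hands the job in, once; it reports no verdict.
The state is a dict: "time_s": time; "joints": joint angles; "joint_vel": joint speeds; "joint_torque": joint torques, N m; "eef_pos": TCP position; "tcp_rot": TCP orientation; "ft_force": force on the tool from outside, world axes, zero at the start; "ft_torque": the same for the moment, N m; "width": opening from 0.0 (shut) to 1.0 (fully open).
Only numpy, scipy, OpenCV 4.12 (cv2) and the standard library are available. Lean on these libraries where they do the work, as an engineer would, in place of code of your own. Each camera call takes 0.05 s, during which the arm holds its last target. There are 200 camera calls.

TASK

The washing-up on the drinks boat is done and has to go into the bench steriliser. Switch the steriliser off at its toggle, slide every chopping board from the drainer upright into a slot of its own until it is fully home, and lay every spoon from the mat flat in a tray compartment of its own, bowl in the wide end. When everything is loaded switch the steriliser back on, and leave the teapot, the soda bottle and the mug where they are.

Things in the scene. Friction and masses are not known exactly. Their poses are not given: they have to be found in the camera images.
- steriliser: White bench steriliser, fixed box 250 mm (x) by 352 mm (y), top face at z = 80 mm. Origin: centre of its underside; -x side faces the robot, z up. Three board slots along x in the right part of the top (y -176 to -4 mm); sunk spoon tray in the left part (x -108 to 108, y -4 to 164 mm). In front of the tray a switch pod, 60 x 90 mm, 58 mm high, centred at x = -155, y = 80 mm.
- switch (a joint): Black toggle lever on the grey pod, rad: 0 = OFF (leans 0.5 rad to the steriliser's -y, towards the slots), 1.0 = ON (leans 0.5 rad to +y). Starts ON. Hinge along the steriliser's x at its x = -155, y = 80, z = 60 mm. Snaps over-centre: pushed past 0.5 it springs to the other stop and stays; about 1 N at the tip moves it. Lever 44 mm long, 24 mm wide (x), 11 mm thick, nothing beside it.
- drainer: Fixed wire dish drainer on a drip tray (230 mm along its x by 165 mm). Origin: centre of its underside. Three places for boards, along x, at y = -46, 0 and 46 mm, each 16 mm wide between wires 83 mm high; the boards stand on bars at z = 12 mm.
- teapot: Aluminium teapot 105 mm wide, 105 mm high; bystander, leave it. Origin: centre of its underside.
- soda: Green glass soda bottle, 56 mm wide, 150 mm high; bystander, leave it. Origin: centre of its underside.
- mug: Brown glass mug, 76 mm wide, 85 mm high; bystander, leave it. Origin: centre of its underside.
- slot0 (a point): Middle of the mouth of a board slot, in the steriliser's top face. Axes as the steriliser's. The slot is 210 mm long (x), 15 mm wide (y), 65 mm deep, its long edges rounded 3 mm; the slots are 48 mm apart.
- cell0 (a point): Middle of a spoon compartment, on its floor, 66 mm above the table; axes as the steriliser's. Narrow end, for the handle: x -108 to -35 mm, 26 mm wide; wide end, for the bowl: x 35 to 108 mm, 48 mm wide; walls 14 mm high; 56 mm apart. Between x -35 and 35 mm a finger trough 20 mm deeper crosses all compartments without dividers; spoons bridge it.
- slot1 (a point): Middle of the mouth of a board slot, in the steriliser's top face. Axes as the steriliser's. The slot is 210 mm long (x), 15 mm wide (y), 65 mm deep, its long edges rounded 3 mm; the slots are 48 mm apart.
- cell1 (a point): Middle of a spoon compartment, on its floor, 66 mm above the table; axes as the steriliser's. Narrow end, for the handle: x -108 to -35 mm, 26 mm wide; wide end, for the bowl: x 35 to 108 mm, 48 mm wide; walls 14 mm high; 56 mm apart. Between x -35 and 35 mm a finger trough 20 mm deeper crosses all compartments without dividers; spoons bridge it.
- slot2 (a point): Middle of the mouth of a board slot, in the steriliser's top face. Axes as the steriliser's. The slot is 210 mm long (x), 15 mm wide (y), 65 mm deep, its long edges rounded 3 mm; the slots are 48 mm apart.
- cell2 (a point): Middle of a spoon compartment, on its floor, 66 mm above the table; axes as the steriliser's. Narrow end, for the handle: x -108 to -35 mm, 26 mm wide; wide end, for the bowl: x 35 to 108 mm, 48 mm wide; walls 14 mm high; 56 mm apart. Between x -35 and 35 mm a finger trough 20 mm deeper crosses all compartments without dividers; spoons bridge it.
- board0: Small pale wooden chopping board, 200 mm (x) by 12 mm thick (y) by 140 mm high (z), about 0.24 kg, standing on its long edge in the drainer; may be absent. Origin: centre of its lower long edge face; z points up the board; its two faces are alike.
- board1: Small pale wooden chopping board, 200 mm (x) by 12 mm thick (y) by 140 mm high (z), about 0.24 kg, standing on its long edge in the drainer; may be absent. Origin: centre of its lower long edge face; z points up the board; its two faces are alike.
- board2: Small pale wooden chopping board, 200 mm (x) by 12 mm thick (y) by 140 mm high (z), about 0.24 kg, standing on its long edge in the drainer; may be absent. Origin: centre of its lower long edge face; z points up the board; its two faces are alike.
- spoon0: Coconut-shell spoon, 186 mm long, about 35 g, lying on a 4 mm black mat, about 80 mm from the next, round bowl at +x; may be absent. Origin: at its underside level (z = 0), on its middle line, near its centre of mass. Handle: x -95 to 51 mm, 12 mm wide, from z = 2 to 11 mm. Bowl: a disc 38 mm across and 12 mm high centred at x = 72 mm. z up when it lies right way up.
- spoon0_bowl (a point): Underside of that spoon's bowl, at its centre.
- spoon0_butt (a point): Point at underside level, 5 mm from the handle's end.
- spoon1: Coconut-shell spoon, 186 mm long, about 35 g, lying on a 4 mm black mat, about 80 mm from the next, round bowl at +x; may be absent. Origin: at its underside level (z = 0), on its middle line, near its centre of mass. Handle: x -95 to 51 mm, 12 mm wide, from z = 2 to 11 mm. Bowl: a disc 38 mm across and 12 mm high centred at x = 72 mm. z up when it lies right way up.
- spoon1_bowl (a point): Underside of that spoon's bowl, at its centre.
- spoon1_butt (a point): Point at underside level, 5 mm from the handle's end.
- spoon2: Coconut-shell spoon, 186 mm long, about 35 g, lying on a 4 mm black mat, about 80 mm from the next, round bowl at +x; may be absent. Origin: at its underside level (z = 0), on its middle line, near its centre of mass. Handle: x -95 to 51 mm, 12 mm wide, from z = 2 to 11 mm. Bowl: a disc 38 mm across and 12 mm high centred at x = 72 mm. z up when it lies right way up.
- spoon2_bowl (a point): Underside of that spoon's bowl, at its centre.
- spoon2_butt (a point): Point at underside level, 5 mm from the handle's end.
Things that resemble listed ones, but are neither listed nor needed, are in the scene too. What is shaped like the board0 but pink is not meant.

How it is judged:
By the outcome, as a careful person would: the job done as asked, in the order asked, and still so for the second after the job is handed in, with the robot touching nothing.
Of board0, board1, board2 only 2 to 3 are there at a start; the rules pass over those that are not, and their reading is None.
Of spoon0, spoon1, spoon2 only 2 to 3 are there at a start; the rules pass over those that are not, and their reading is None.
At some moment in a run one of spoon0, spoon1, spoon2 may be knocked a few centimetres aside while the robot is not near it.
It also fails if it takes over 210 s, if anything falls off the work surface, if the arm or the gripper's body presses on something with over 40 N, if the wrist force passes 120 N, or if a joint passes its speed limit or range.

## Working session

There is one attempt and no reset: what is moved stays moved. The work goes in short steps, Python scripts to look and compute and a shell command to move; the robot and the scene stay as the last step left them, time stands still between calls to the robot, and variables do not carry over. Pictures are saved under pics/ and viewed, about 12 in all and at most 16, crops included, and the job is handed in when it is done.

```bash
mkdir -p pics
cat > h.py <<'E'
import numpy as np, cv2
from plant import arm, eyes
from scipy.spatial.transform import Rotation as R
def cam(n):
    p=eyes.camera_params(n); K=np.array([[p['fx'],0,p['cx']],[0,p['fy'],p['cy']],[0,0,1.]])
    r=np.array(p['rotation'],float)
    r=r if r.shape==(3,3) else R.from_rotvec(r).as_matrix()
    return K,np.array(p['dist_coeffs'],float),np.array(p['xyz'],float),r
def rays(n,uv):
    K,d,t,r=cam(n); q=cv2.undistortPoints(np.array(uv,float).reshape(-1,1,2),K,d).reshape(-1,2)
    return t,np.c_[q,np.ones(len(q))],r
def plane(n,uv,z):
    t,q,r=rays(n,uv); w=q@r.T; return t+w*((z-t[2])/w[:,2])[:,None]
def cloud(n,D):
    v,u=np.mgrid[:D.shape[0],:D.shape[1]]
    t,q,r=rays(n,np.c_[u.ravel(),v.ravel()]); P=t+(q*D.reshape(-1,1))@r.T
    P[D.ravel()<=0]=np.nan; return P.reshape(*D.shape,3)
def proj(n,P):
    K,d,t,r=cam(n); return cv2.projectPoints((np.array(P,float).reshape(-1,3)-t)@r,np.zeros(3),np.zeros(3),K,d)[0].reshape(-1,2)
def save(n,f,crop=None,s=1.5):
    I,D=eyes.read_camera(n); J=I[:,:,::-1]
    if crop: J=J[crop[1]:crop[3],crop[0]:crop[2]]
    cv2.imwrite('pics/'+f,cv2.resize(J,None,fx=s,fy=s,interpolation=cv2.INTER_CUBIC)); return I,D
E
python3 - <<'E'
from h import *
for n in('scene','top'):
    p=eyes.camera_params(n);print(p)
    I,D=save(n,n+'0.png'); np.savez(n+'0.npz',I=I,D=D)
print(arm.get_state())
E
```

```text
{'fx': 413.3144639969304, 'fy': 413.3144639969304, 'cx': 258.7765378276443, 'cy': 189.60906105785773, 'dist_coeffs': array([0.04208406, 0.        , 0.        , 0.        , 0.        ]), 'xyz': array([1.2574593 , 0.34827744, 0.85076365]), 'rotation': array([-1.2671529 , -2.20905504,  0.97768674])}
{'fx': 414.80906316904577, 'fy': 414.80906316904577, 'cx': 252.0669024219691, 'cy': 195.9779859312201, 'dist_coeffs': array([-0.10328693,  0.        ,  0.        ,  0.        ,  0.        ]), 'xyz': array([ 0.24731104, -0.05887307,  1.50127066]), 'rotation': array([-2.1228012 ,  2.12519109, -0.19471527])}
{'time_s': 0.1, 'joints': array([-1.28051856e+00,  5.28426429e-01,  1.43379406e+00, -1.41891041e-05,
        1.18139003e+00, -1.78534224e-01]), 'joint_vel': array([ 0.00039002, -0.00344746, -0.00460106,  0.0007072 ,  0.00059297,
       -0.00127869]), 'joint_torque': array([-8.50199085e-04, -4.40988350e+01, -1.77149230e+01,  6.34048996e-02,
        5.33827522e-02, -5.54975406e-05]), 'eef_pos': array([ 0.28220018, -0.55691104,  0.22163046]), 'tcp_rot': array([-3.05371700e+00, -7.29223319e-01,  1.97454353e-04]), 'ft_force': array([-0.76193063, -0.02615758, -0.35156289]), 'ft_torque': array([-0.01765952,  0.02285155,  0.0196138 ]), 'width': 1.0011057263254985}
```

View pics/scene0.png

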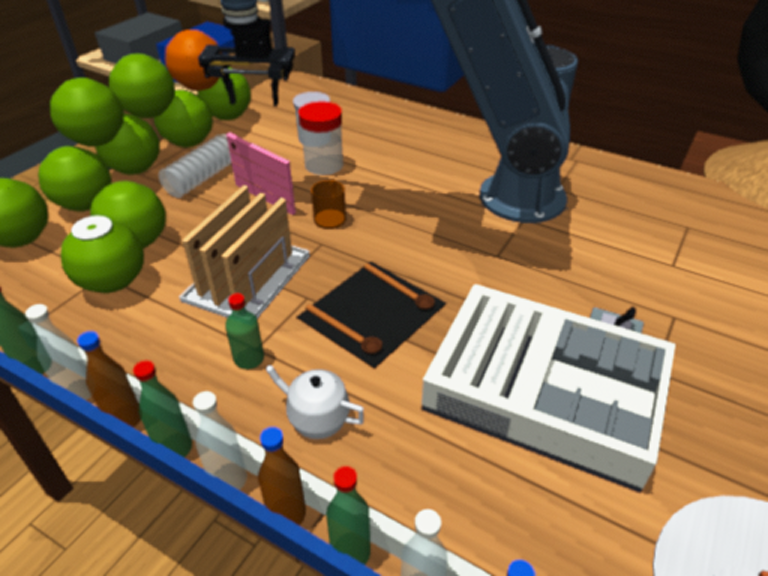

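View pics/top0.png

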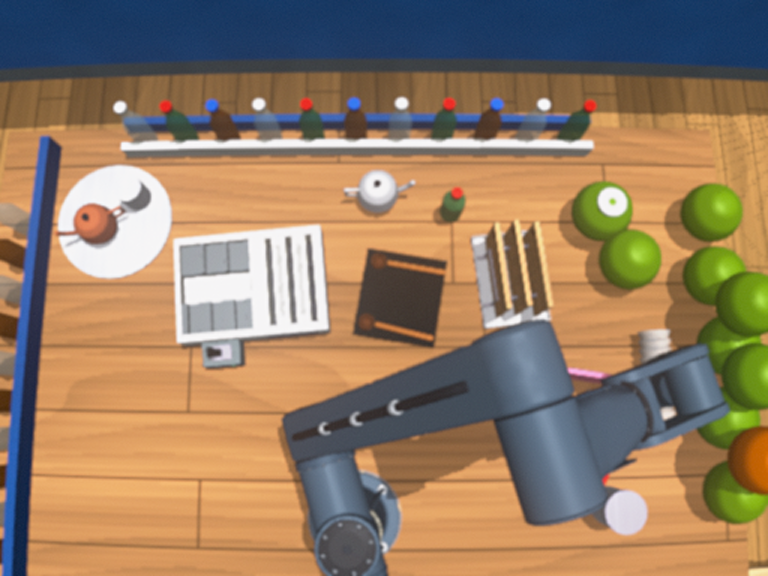

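Three boards in the drainer (scene px ~(235,255); pink board at (262,175) is a decoy) and two spoons with bowls at scene (425,300) and (371,345). In top view the steriliser is at (250,285), the drainer at (520,275), and the toggle at (217,352).

Run:
```python
from h import *
for n in('top','scene'):
    z=np.load(n+'0.npz');I,D=z['I'],z['D'];P=cloud(n,D);hsv=cv2.cvtColor(I,cv2.COLOR_RGB2HSV)
    print(n)
    h=P[...,2]
    # steriliser top: low sat, z~.08
    m=((abs(h-.08)<.008)&(hsv[...,1]<40)&(hsv[...,2]>150)).astype(np.uint8)
    m=cv2.morphologyEx(m,cv2.MORPH_OPEN,np.ones((3,3)))
    c,_=cv2.findContours(m,cv2.RETR_EXTERNAL,cv2.CHAIN_APPROX_NONE)
    c=max(c,key=cv2.contourArea); q=plane(n,c.reshape(-1,2),.08)[:,:2]
    print('ster',cv2.minAreaRect((q*1000).astype(np.float32)),np.nanmedian(h[m>0]))
    # boards
    wood=(hsv[...,0]>8)&(hsv[...,0]<28)&(hsv[...,1]>60)&(hsv[...,2]>110)
    m=((h>.135)&(h<.17)&wood&(P[...,0]>.3)&(P[...,0]<.75)&(P[...,1]<-.1)&(P[...,1]>-.6)).astype(np.uint8)
    k,L,S,C=cv2.connectedComponentsWithStats(m)
    for i in range(1,k):
        if S[i,4]<40: continue
        pts=P[L==i]; vv,uu=np.nonzero(L==i); q=plane(n,np.c_[uu,vv],.152)[:,:2]
        print('board',S[i],cv2.minAreaRect((q*1000).astype(np.float32)),np.percentile(pts[:,2],[5,50,95]))
    # mat
    m=((abs(h)<.03)&(hsv[...,2]<60)&(P[...,0]>.3)&(P[...,0]<.75)&(abs(P[...,1]+.1)<.2)).astype(np.uint8)
    # spoons: brown within mat
    mm=cv2.morphologyEx(m,cv2.MORPH_OPEN,np.ones((3,3)))
    c,_=cv2.findContours(mm,cv2.RETR_EXTERNAL,cv2.CHAIN_APPROX_NONE); c=max(c,key=cv2.contourArea)
    hull=np.zeros_like(m);cv2.fillPoly(hull,[cv2.convexHull(c)],1)
    print('mat',cv2.minAreaRect((plane(n,c.reshape(-1,2),.004)[:,:2]*1000).astype(np.float32)))
    s=((cv2.dilate(hull,np.ones((3,3)))>0)&(hsv[...,1]>90)&(hsv[...,2]>50)&(abs(h)<.03)).astype(np.uint8)
    k,L,S,C=cv2.connectedComponentsWithStats(s)
    for i in range(1,k):
        if S[i,4]<60: continue
        vv,uu=np.nonzero(L==i); q=plane(n,np.c_[uu,vv],.014)[:,:2]
        print('spoon',S[i],cv2.minAreaRect((q*1000).astype(np.float32)),q[np.argmax(q[:,1])],q[np.argmin(q[:,1])],np.nanmedian(h[L==i]))
```

```text
top
ster ((539.636474609375, 246.03466796875), (250.01390075683594, 354.3887939453125), 5.164399147033691) 0.07993104011980656
board [342 146  13  58 258] ((573.1593627929688, -378.70941162109375), (198.0970916748047, 15.565286636352539), 6.453439712524414) [0.14035088 0.15037755 0.15521211]
board [356 147  13  58 276] ((569.2715454101562, -425.3875732421875), (198.12554931640625, 17.386980056762695), 6.526653289794922) [0.13862394 0.14989365 0.15469445]
board [329 148  12  58 255] ((566.383544921875, -332.4544677734375), (197.56573486328125, 15.215156555175781), 6.2180914878845215) [0.13976499 0.15071956 0.15551285]Traceback (most recent call last):
  File "<stdin>", line 24, in <module>
ValueError: max() iterable argument is empty
```

```bash
cat > m.py <<'E'
from h import *
def spoons(n,I,D):
    P=cloud(n,D);hsv=cv2.cvtColor(I,cv2.COLOR_RGB2HSV);h=P[...,2]
    reg=(P[...,0]>.35)&(P[...,0]<.72)&(abs(P[...,1]+.03)<.15)&(h<.04)&(h>-.02)
    m=(reg&(I.max(2)<70)).astype(np.uint8)
    mm=cv2.morphologyEx(m,cv2.MORPH_CLOSE,np.ones((3,3)))
    c,_=cv2.findContours(mm,cv2.RETR_EXTERNAL,cv2.CHAIN_APPROX_NONE); 
    c=max(c,key=cv2.contourArea)
    hull=np.zeros_like(m);cv2.fillPoly(hull,[cv2.convexHull(c)],1)
    print(n,'mat',cv2.minAreaRect((plane(n,c.reshape(-1,2),.004)[:,:2]*1000).astype(np.float32)))
    hull=cv2.erode(hull,np.ones((3,3)))
    s=((hull>0)&((I[...,0].astype(int)-I[...,2])>25)).astype(np.uint8)
    k,L,S,C=cv2.connectedComponentsWithStats(s)
    for i in range(1,k):
        if S[i,4]<30: continue
        vv,uu=np.nonzero(L==i); q=plane(n,np.c_[uu,vv],.015)[:,:2]
        l=cv2.fitLine(q.astype(np.float32),cv2.DIST_L1,0,.01,.01).ravel()
        d=l[:2]*(1 if l[1]>0 else -1); t=(q-l[2:])@d
        bt=l[2:]+d*t.min(); bo=l[2:]+d*t.max(); 
        print('spoon',S[i],'butt',bt,'bowl',bo,'len',np.ptp(t),'dir',np.degrees(np.arctan2(d[1],d[0])),'origin~',bt+d*.095,'h',np.nanmedian(h[L==i]))
if __name__=='__main__':
    for n in('top','scene'):
        z=np.load(n+'0.npz'); spoons(n,z['I'],z['D'])
    n='scene';z=np.load(n+'0.npz');I,D=z['I'],z['D'];P=cloud(n,D);h=P[...,2];hsv=cv2.cvtColor(I,cv2.COLOR_RGB2HSV)
    m=((abs(h-.08)<.006)&(hsv[...,1]<60)&(P[...,0]>.3)&(P[...,0]<.8)&(P[...,1]>0)&(P[...,1]<.5)).astype(np.uint8)
    m=cv2.morphologyEx(m,cv2.MORPH_OPEN,np.ones((3,3)))
    c,_=cv2.findContours(m,cv2.RETR_EXTERNAL,cv2.CHAIN_APPROX_NONE)
    c=max(c,key=cv2.contourArea); q=plane(n,c.reshape(-1,2),.08)[:,:2]
    print('ster',cv2.minAreaRect((q*1000).astype(np.float32)))
    for n in('top','scene'):
        z=np.load(n+'0.npz');I,D=z['I'],z['D'];P=cloud(n,D);h=P[...,2]
        # slots: deep points inside steriliser, top frame
        c0=np.array([.5396,.2460]);a=np.radians(5.16);Rm=np.array([[np.cos(a),-np.sin(a)],[np.sin(a),np.cos(a)]])
        vv,uu=np.nonzero(P[...,0]>-9); q=(plane(n,np.c_[uu,vv],.08)[:,:2]-c0)@Rm
        dd=h[vv,uu]
        inn=(abs(q[:,0])<.09)&(q[:,1]<-.015)&(q[:,1]>-.17)&(dd<.074)
        hi,e=np.histogram(q[inn,1]*1000,np.arange(-170,-10,4)); print(n,list(zip(e[:-1].astype(int),hi)))
        lev=(P[...,0]>.33)&(P[...,0]<.43)&(P[...,1]>.2)&(P[...,1]<.45)&(h>.066)&(h<.11)
        ql=(P[lev][:,:2]-c0)@Rm; print('lever',len(ql),ql.min(0),ql.max(0),np.median(ql,0))
E
python3 m.py
```

```text
top mat ((519.0469360351562, -118.92332458496094), (156.4669647216797, 136.6082305908203), 75.73844909667969)
scene mat ((523.3843994140625, -101.61215209960938), (181.67843627929688, 215.80908203125), 80.82813262939453)
spoon [253 185  37  21 200] butt [ 0.44288634 -0.13826532] bowl [ 0.46132678 -0.00995459] len 0.1296290542943861 dir 81.82161 origin~ [ 0.45640061 -0.04423147] h 0.012523778775909988
spoon [215 210  40  26 301] butt [ 0.59468406 -0.1702487 ] bowl [ 0.61269437 -0.04009734] len 0.1313915818654653 dir 82.12146 origin~ [ 0.60770605 -0.07614542] h 0.012458558119291752
ster ((543.2275390625, 245.9421844482422), (257.2950744628906, 352.9832763671875), 5.4410080909729)
top [(np.int64(-170), np.int64(3)), (np.int64(-166), np.int64(0)), (np.int64(-162), np.int64(2)), (np.int64(-158), np.int64(2)), (np.int64(-154), np.int64(56)), (np.int64(-150), np.int64(57)), (np.int64(-146), np.int64(57)), (np.int64(-142), np.int64(36)), (np.int64(-138), np.int64(2)), (np.int64(-134), np.int64(2)), (np.int64(-130), np.int64(2)), (np.int64(-126), np.int64(1)), (np.int64(-122), np.int64(0)), (
[... 1475 characters left out ...]
(85)), (np.int64(-94), np.int64(58)), (np.int64(-90), np.int64(0)), (np.int64(-86), np.int64(0)), (np.int64(-82), np.int64(0)), (np.int64(-78), np.int64(0)), (np.int64(-74), np.int64(0)), (np.int64(-70), np.int64(0)), (np.int64(-66), np.int64(0)), (np.int64(-62), np.int64(4)), (np.int64(-58), np.int64(84)), (np.int64(-54), np.int64(89)), (np.int64(-50), np.int64(87)), (np.int64(-46), np.int64(87)), (np.int64(-42), np.int64(15)), (np.int64(-38), np.int64(0)), (np.int64(-34), np.int64(0)), (np.int64(-30), np.int64(0)), (np.int64(-26), np.int64(0)), (np.int64(-22), np.int64(0)), (np.int64(-18), np.int64(0))]
lever 680 [-0.16463963 -0.03579136] [-0.09565851  0.17563482] [-0.11427416  0.09306353]
```

```bash
cat > go.py <<'E'
import sys
from h import *
C0=np.array([.5396,.2460]);A=5.2
def S(x,y):  # steriliser mm -> world m
    a=np.radians(A);return C0+np.array([x*np.cos(a)-y*np.sin(a),x*np.sin(a)+y*np.cos(a)])/1000
def rows(*T):  # targets x,y,z(m),yaw deg
    s=arm.get_state();p=np.array(s['eef_pos']);r=R.from_rotvec(s['tcp_rot'])
    print('t',round(s['time_s'],1),'at',p.round(4),'yaw',np.degrees(np.arctan2(*r.as_matrix()[[1,0],0])).round(1),'w',round(s['width']*87,1),'F',np.round(s['ft_force'],1),'q',np.round(s['joints'],2))
    for x,y,z,w in T:
        a=np.radians(w);t=R.from_matrix([[np.cos(a),np.sin(a),0],[np.sin(a),-np.cos(a),0],[0,0,-1]])
        print(((r.inv().apply(np.array([x,y,z])-p))*100).round(2),(r.inv()*t).as_rotvec().round(3))
E
python3 - <<'E'
from go import *
f=lambda x,y,z,w=5.2:(*S(x,y),z,w)
rows((.5,-.05,.25,15),f(-155,150,.2),f(-155,150,.082))
E
```

```text
t 0.1 at [ 0.2822 -0.5569  0.2216] yaw 26.9 w 87.1 F [-0.8 -0.  -0.4] q [-1.28  0.53  1.43 -0.    1.18 -0.18]
[ 42.33 -35.39  -2.75] [-0.002 -0.     0.207]
[ 50.37 -79.66   2.34] [-0.002  0.     0.378]
[ 50.37 -79.63  14.14] [-0.002  0.     0.378]
```

```bash
R1="" ; python3 -m jog '20 -15 -5 0 0 0.1 1;42.3 -35.4 -5 0 0 0.2 1;42.3 -35.4 -5 0 0 0.2 1;42.3 -35.4 -5 0 0 0.2 1;42.3 -35.4 -5 0 0 0.2 1;42.3 -35.4 -5 0 0 0.2 1;42.3 -35.4 -5 0 0 0.2 1;42.3 -35.4 -5 0 0 0.2 1;42.3 -35.4 -5 0 0 0.2 1;50.4 -79.6 2.3 0 0 0.378 1;50.4 -79.6 2.3 0 0 0.378 1;50.4 -79.6 2.3 0 0 0.378 1;50.4 -79.6 2.3 0 0 0.378 1;50.4 -79.6 2.3 0 0 0.378 1;50.4 -79.6 2.3 0 0 0.378 1;50.4 -79.6 2.3 0 0 0.378 1;50.4 -79.6 2.3 0 0 0.378 1;50.4 -79.6 2.3 0 0 0.378 1;50.4 -79.6 2.3 0 0 0.378 1;50.4 -79.6 2.3 0 0 0.378 1' 40
python3 - <<'E'
from go import *
f=lambda x,y,z,w=5.2:(*S(x,y),z,w)
rows(f(-155,150,.082),f(-155,90,.082))
I,D=save('top','top1.png'); np.savez('top1.npz',I=I,D=D)
I,D=save('scene','scene1.png'); np.savez('scene1.npz',I=I,D=D)
E
```

```text
time_s: 2.6
eef_pos: [0.373, 0.3791, 0.1998]
tcp_rot: [3.138, 0.14, 0.0]
ft_force: [0.7, 0.1, -0.4]
width: 0.005
t 2.6 at [0.373  0.3791 0.1998] yaw 5.1 w 0.4 F [ 0.7  0.1 -0.4] q [ 0.58  0.43  1.69 -0.    1.02  2.07]
[-0.12 -0.23 11.78] [ 0.    -0.    -0.002]
[-0.1   5.77 11.78] [ 0.    -0.    -0.002]
```

View pics/top1.png

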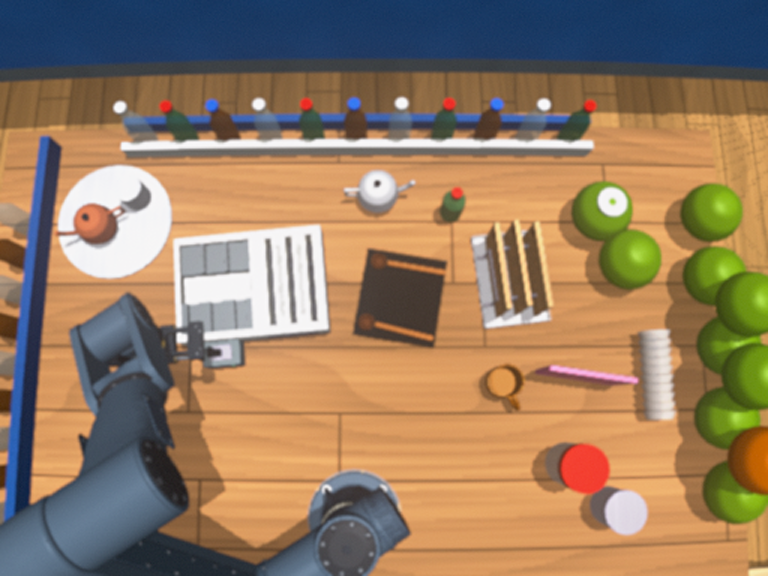

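Clear view: gripper beside the pod at top px (190,340); mug (504,383), boards and spoons unobstructed. Push the toggle.

```bash
python3 -m jog '-0.1 -0.2 11.8 0 0 0 1;-0.1 -0.2 11.8 0 0 0 1;-0.1 -0.2 11.8 0 0 0 1;-0.1 2 11.8 0 0 0 1;-0.1 3.5 11.8 0 0 0 1;-0.1 4.5 11.8 0 0 0 1;-0.1 5.3 11.8 0 0 0 1;-0.1 5.8 11.8 0 0 0 1;-0.1 5.8 11.8 0 0 0 1;-0.1 5.8 11.8 0 0 0 1;-0.1 4 11.8 0 0 0 1;-0.1 3 6 0 0 0 1;-0.1 3 0 0 0 0 1;-0.1 3 0 0 0 0 1'
python3 - <<'E'
from h import *
from m import spoons
n='top';z=np.load('top1.npz');I,D=z['I'],z['D']
# zoom of mat and slots, thresholds
u,v=proj(n,[[.53,-.1,.01]])[0].astype(int);print(u,v,I[v-30:v+30:6,u-30:u+30:6].max(2))
J,_=save('scene','s2.png',(340,150,512,260),4)
cc=I[155:240,230:305,::-1];cv2.imwrite('pics/mat.png',cv2.resize(cc,None,fx=7,fy=7,interpolation=cv2.INTER_CUBIC))
E
```

```text
time_s: 4.45
eef_pos: [0.377, 0.3538, 0.2042]
tcp_rot: [-3.132, -0.145, -0.016]
ft_force: [0.8, -0.1, 0.6]
width: 0.003
263 194 [[231 230 226 229 229 229 227 227 227 229]
 [230 230 106 107  82  75 103 161 214 228]
 [233 233  75 117 106 198 207 169 108  73]
 [228 231  74  74  72  75  71  70  70 107]
 [181 179  72  71  73  71  70  69  70  70]
 [200 161  73  71  71  69  69  69  69  68]
 [201 119  72  71  70  68  70  69  69  71]
 [201  80  73  71  69  68  67  68  69  68]
 [206  93 114  67  65  69  69  68  69  70]
 [210  80 111 119 195 189 113  67  68  69]]
```

View pics/s2.png

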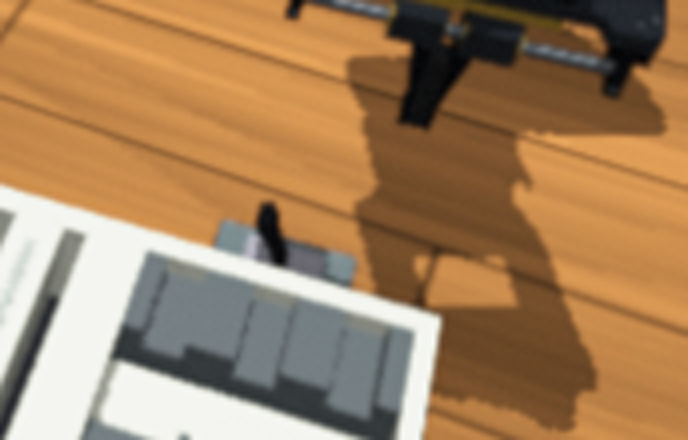

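View pics/mat.png

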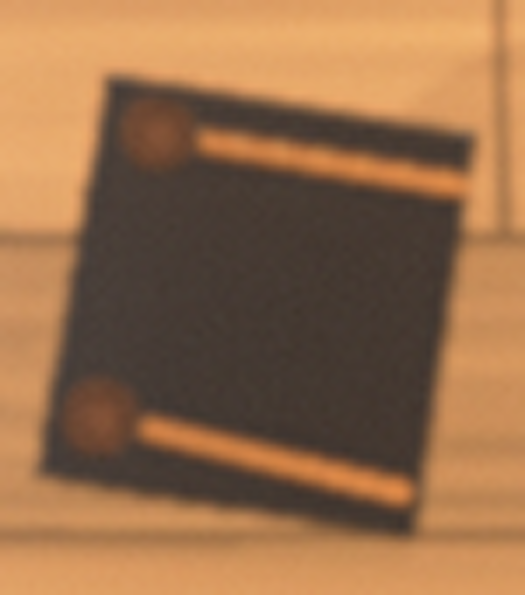

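Run:
```python
from go import *
for n in('top','scene'):
    z=np.load(n+'0.npz');I,D=z['I'],z['D'];P=cloud(n,D);h=P[...,2]
    a=np.radians(A);Rm=np.array([[np.cos(a),-np.sin(a)],[np.sin(a),np.cos(a)]])
    vv,uu=np.nonzero(h>-9); q=(plane(n,np.c_[uu,vv],.08)[:,:2]-C0)@Rm*1000; dd=h[vv,uu]
    deep=dd<.074
    for c in(-147,-99,-51):
        s=[]
        for x0 in(-60,0,60):
            i=(abs(q[:,0]-x0)<30)&(abs(q[:,1]-c)<20); f=deep[i].mean(); s.append((q[i&0+i.astype(bool)&deep,1].mean().round(2),(f*40).round(1)))
        j=deep&(abs(q[:,1]-c)<6)&(abs(q[:,0])<118)
        print(n,c,s,'x',np.percentile(q[j,0],[1,99]).round(1))
    # boards: top edge strip
    wood=(h>.147)&(h<.158)&(P[...,0]>.4)&(P[...,0]<.72)&(P[...,1]<-.28)&(P[...,1]>-.47)
    b=P[wood]; d=np.array([np.cos(np.radians(6.4)),np.sin(np.radians(6.4))]);nn=np.array([-d[1],d[0]])
    t=(b[:,:2]-[.57,-.379])@np.c_[d,nn]*1000
    for c in(-46,0,46):
        k=t[abs(t[:,1]-c)<15]; print(n,'board',c,len(k),np.percentile(k[:,1],[5,50,95]).round(1),'x',np.percentile(k[:,0],[.5,99.5]).round(1))
```

```text
top -147 [(np.float64(666.88), np.float64(15.5)), (np.float64(666.88), np.float64(14.8)), (np.float64(666.88), np.float64(15.7))] x [-100.5  101.1]
top -99 [(np.float64(666.88), np.float64(14.8)), (np.float64(666.88), np.float64(15.2)), (np.float64(666.88), np.float64(16.7))] x [-99.5  98.9]
top -51 [(np.float64(666.88), np.float64(15.1)), (np.float64(666.88), np.float64(16.4)), (np.float64(666.88), np.float64(15.0))] x [-102.1  102.5]
top board -46 206 [-54.1 -48.4 -42.6] x [-104.2   91. ]
top board 0 202 [-7.1 -1.5  4.3] x [-92.6 101.6]
top board 46 205 [39.5 45.4 51.1] x [-96.6 100.6]
scene -147 [(np.float64(-2206.07), np.float64(14.3)), (np.float64(-2206.07), np.float64(14.9)), (np.float64(-2206.07), np.float64(14.6))] x [-93.7 103.8]
scene -99 [(np.float64(-2206.07), np.float64(14.1)), (np.float64(-2206.07), np.float64(14.1)), (np.float64(-2206.07), np.float64(14.7))] x [-95.4 103.5]
scene -51 [(np.float64(-2206.07), np.float64(16.7)), (np.float64(-2206.07), np.float64(16.9)), (np.float64(-2206.07), np.float64(16.6))] x [-95.1 103. ]
scene board -46 214 [-54.  -46.6 -41.7] x [-100.2   95. ]
scene board 0 224 [-8.  -1.1  3.5] x [-91.3 104.3]
scene board 46 229 [37.7 44.7 49.5] x [-93.1 101.6]
```

Run:
```python
from go import *
a=np.radians(A);Rm=np.array([[np.cos(a),-np.sin(a)],[np.sin(a),np.cos(a)]])
for n in('top','scene'):
    z=np.load(n+'0.npz');I,D=z['I'],z['D'];P=cloud(n,D);h=P[...,2]
    vv,uu=np.nonzero(h>-9); q=(plane(n,np.c_[uu,vv],.08)[:,:2]-C0)@Rm*1000; dd=h[vv,uu]
    for c in(-147,-99,-51):
        print(n,c,[q[(abs(q[:,0]-x)<30)&(abs(q[:,1]-c)<20)&(dd<.074),1].mean().round(2) for x in(-60,0,60)])
d=np.array([np.cos(np.radians(6.4)),np.sin(np.radians(6.4))]);nn=np.array([-d[1],d[0]])
B=[np.array([.57,-.379])+(d*u+nn*v)/1000 for u,v in((3,45),(5.5,-1.3),(-4.6,-47.7))]
for b in B: print('B',b.round(4))
for y in(-50,-98,-146):print('S',y,S(0,y).round(4))
rows((*B[0],.25,6.4),(*B[0],.108,6.4))
```

```text
top -147 [np.float64(-146.57), np.float64(-146.29), np.float64(-146.64)]
top -99 [np.float64(-98.81), np.float64(-98.32), np.float64(-98.1)]
top -51 [np.float64(-50.7), np.float64(-50.15), np.float64(-50.21)]
scene -147 [np.float64(-145.9), np.float64(-145.81), np.float64(-145.6)]
scene -99 [np.float64(-98.55), np.float64(-98.28), np.float64(-98.3)]
scene -51 [np.float64(-49.93), np.float64(-49.77), np.float64(-49.53)]
B [ 0.568  -0.3339]
B [ 0.5756 -0.3797]
B [ 0.5707 -0.4269]
S -50 [0.5441 0.1962]
S -98 [0.5485 0.1484]
S -146 [0.5528 0.1006]
t 4.5 at [0.3752 0.3524 0.2018] yaw 5.3 w 0.6 F [-0.8 -1.4 -0.5] q [0.54 0.41 1.73 0.   1.   2.02]
[12.9  70.11 -4.94] [-0.003 -0.005 -0.019]
[12.82 70.15  9.26] [-0.003 -0.005 -0.019]
```

```bash
python3 -m jog '3 8 -5 0 0 0 0.3;12.9 70.1 -5 0 0 -0.02 0.3;12.9 70.1 -5 0 0 -0.02 0.3;12.9 70.1 -5 0 0 -0.02 0.3;12.9 70.1 -5 0 0 -0.02 0.3;12.9 70.1 -5 0 0 -0.02 0.3;12.9 70.1 -5 0 0 -0.02 0.3;12.9 70.1 -5 0 0 -0.02 0.3;12.9 70.1 -5 0 0 -0.02 0.3;12.9 70.1 -5 0 0 -0.02 0.3;12.9 70.1 -5 0 0 -0.02 0.3;12.9 70.1 -5 0 0 -0.02 0.3;12.9 70.1 -5 0 0 -0.02 0.3;12.9 70.1 -5 0 0 -0.02 0.3;12.9 70.1 -5 0 0 -0.02 0.3;12.9 70.1 -5 0 0 -0.02 0.3;12.9 70.1 -5 0 0 -0.02 0.3'
python3 - <<'E'
from go import *
rows((.5680,-.3339,.108,6.4))
E
```

```text
time_s: 6.62
eef_pos: [0.5662, -0.3354, 0.2499]
tcp_rot: [3.136, 0.175, 0.0]
ft_force: [-0.3, -1.1, -0.9]
width: 0.351
t 6.6 at [ 0.5662 -0.3354  0.2499] yaw 6.4 w 30.5 F [-0.3 -1.1 -0.9] q [-0.7   0.55  1.31  0.    1.28  0.75]
[ 0.19 -0.13 14.19] [ 0. -0. -0.]
```

```bash
python3 -m jog '0.2 -0.1 5 0 0 0 0.3;0.2 -0.1 9 0 0 0 0.3;0.2 -0.1 12 0 0 0 0.3;0.2 -0.1 14.2 0 0 0 0.3;0.2 -0.1 14.2 0 0 0 0.3;0.2 -0.1 14.2 0 0 0 1;0.2 -0.1 14.2 0 0 0 1;0.2 -0.1 14.2 0 0 0 1;0.2 -0.1 14.2 0 0 0 1;0.2 -0.1 14.2 0 0 0 1' 40
python3 - <<'E'
from go import *
s=S(0,-50)
rows((.5680,-.3339,.27,6.4),(*s,.27,5.2))
E
```

```text
time_s: 7.88
eef_pos: [0.5687, -0.3353, 0.1089]
tcp_rot: [3.136, 0.173, 0.003]
ft_force: [0.2, 0.8, 6.8]
width: 0.138
t 7.9 at [ 0.5687 -0.3353  0.1089] yaw 6.3 w 12.0 F [0.2 0.8 6.8] q [-0.7   0.71  1.43  0.    1.    0.76]
[ -0.03  -0.12 -16.11] [ 0.001 -0.002 -0.001]
[  3.45 -53.07 -16.17] [ 0.001 -0.002  0.02 ]
```

```bash
python3 -m jog '0 0 -5 0 0 0 1;0 0 -10 0 0 0 1;0 0 -16.2 0 0 0 1;0 0 -16.2 0 0 0 1;3.4 -53.1 -16.2 0 0 0.02 1;3.4 -53.1 -16.2 0 0 0.02 1;3.4 -53.1 -16.2 0 0 0.02 1;3.4 -53.1 -16.2 0 0 0.02 1;3.4 -53.1 -16.2 0 0 0.02 1;3.4 -53.1 -16.2 0 0 0.02 1;3.4 -53.1 -16.2 0 0 0.02 1;3.4 -53.1 -16.2 0 0 0.02 1;3.4 -53.1 -16.2 0 0 0.02 1;3.4 -53.1 -16.2 0 0 0.02 1;3.4 -53.1 -16.2 0 0 0.02 1;3.4 -53.1 -16.2 0 0 0.02 1'
cat > bd.py <<'E'
from go import *
import sys
def chk(f):
    s=arm.get_state();p=np.array(s['eef_pos']); zt=p[2]+.044
    for n in('scene','top'):
        I,D=save(n,f+n+'.png');P=cloud(n,D);hsv=cv2.cvtColor(I,cv2.COLOR_RGB2HSV)
        a=np.radians(A);d=np.array([np.cos(a),np.sin(a)]);nn=np.array([-d[1],d[0]])
        q=(P[...,:2]-p[:2])@np.c_[d,nn]*1000; h=(P[...,2]-p[2])*1000
        m=(abs(q[...,0])<125)&(abs(q[...,1])<14)&(h<48)&(h>-105)&(hsv[...,1]>50)&(hsv[...,2]>60)
        L=m&(q[...,0]<-60);Rr=m&(q[...,0]>60)
        print(n,m.sum(),'x',np.percentile(q[m][:,0],[.5,99.5]).round(1),'h',np.percentile(h[m],[.5,99.5]).round(1),'L h top',np.percentile(h[L],[1,99]).round(1) if L.any() else 0,'R',np.percentile(h[Rr],[1,99]).round(1) if Rr.any() else 0,'y',np.percentile(q[m][:,1],[2,50,98]).round(1))
E
python3 - <<'E'
from bd import *
chk('b0')
rows((*S(0,-50),.27,5.2),(*S(0,-50),.19,5.2),(*S(0,-50),.111,5.2))
E
```

```text
time_s: 9.88
eef_pos: [0.5429, 0.1953, 0.2689]
tcp_rot: [3.138, 0.14, -0.002]
ft_force: [-0.4, 0.3, -3.0]
width: 0.135
scene 859 x [-91.3 100.9] h [-94.3  44.8] L h top [-94.2 -64. ] R [-92.7  44.3] y [-7.8  2.7  6.1]
top 151 x [-100.6   94.5] h [-88.5  25. ] L h top [-86.7  24.4] R [-80.  -39.9] y [-7.  -6.1  0.9]
t 10.0 at [0.5432 0.1954 0.2693] yaw 5.1 w 11.7 F [ 0.2 -0.3 -2.3] q [ 0.15  0.41  1.5  -0.    1.23  1.63]
[ 0.1  -0.07 -0.07] [ 0.     0.001 -0.002]
[ 0.1  -0.07  7.93] [ 0.     0.001 -0.002]
[ 0.11 -0.08 15.83] [ 0.     0.001 -0.002]
```

View pics/b0scene.png

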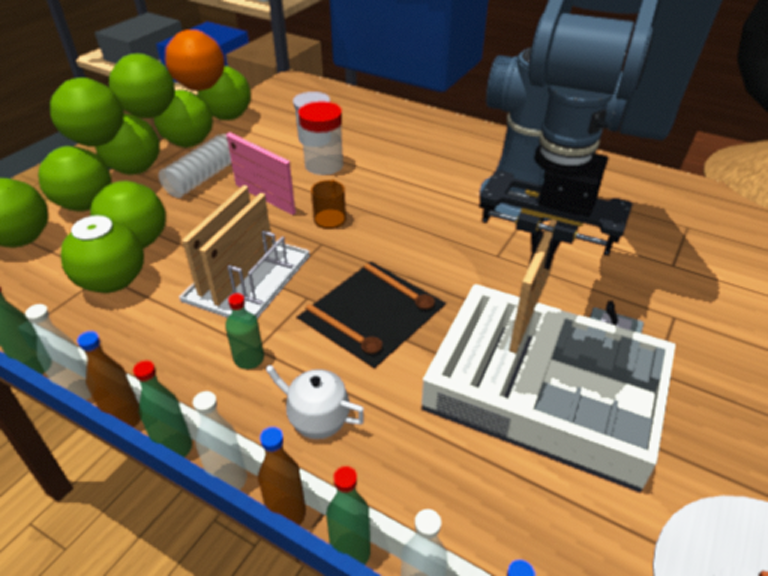

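The board hangs over the near slot (scene px (530,300)), upright and centred; toggle leans toward the slots (OFF).

```bash
python3 -m jog '0.1 -0.1 4 0 0 0 1;0.1 -0.1 7 0 0 0 1;0.1 -0.1 8 0 0 0 1;0.1 -0.1 9 0 0 0 1;0.1 -0.1 10 0 0 0 1;0.1 -0.1 11 0 0 0 1;0.1 -0.1 12 0 0 0 1;0.1 -0.1 12 0 0 0 1'
python3 - <<'E'
from go import *
rows((*S(0,-50),.111,5.2))
E
```

```text
time_s: 10.98
eef_pos: [0.5433, 0.1976, 0.1487]
tcp_rot: [3.138, 0.143, -0.003]
ft_force: [0.4, 0.5, -2.3]
width: 0.134
t 11.0 at [0.5433 0.1976 0.1487] yaw 5.2 w 11.6 F [ 0.4  0.5 -2.3] q [0.16 0.56 1.62 0.   0.96 1.64]
[0.08 0.15 3.77] [0.    0.002 0.   ]
```

```bash
python3 -m jog '0 0.1 1 0 0 0 1;0 0.1 2 0 0 0 1;0 0.1 3 0 0 0 1;0 0.1 3.4 0 0 0 1;0 0.1 3.8 0 0 0 1;0 0.1 4 0 0 0 1;0 0.1 4.1 0 0 0 1;0 0.1 4.1 0 0 0 1'
python3 - <<'E'
from go import *
rows((*S(0,-50),.111,5.2))
E
```

```text
time_s: 11.98
eef_pos: [0.5439, 0.1968, 0.1119]
tcp_rot: [3.138, 0.143, 0.002]
ft_force: [-6.3, -2.1, 17.4]
width: 0.138
t 12.0 at [0.5439 0.1968 0.1119] yaw 5.2 w 12.0 F [-6.3 -2.1 17.4] q [ 0.15  0.61  1.65 -0.    0.88  1.63]
[0.02 0.06 0.09] [ 0.    -0.001  0.001]
```

```bash
python3 -m jog '0 0 0 0 0 0 0.3;0 0 0 0 0 0 0.3;0 0 0 0 0 0 0.3;0 0 -5 0 0 0 0.3;0 0 -10 0 0 0 0.3;0 0 -14 0 0 0 0.3;0 0 -14 0 0 0 0.3'
python3 - <<'E'
from go import *
rows((.5756,-.3797,.25,6.4))
E
```

```text
time_s: 12.85
eef_pos: [0.5466, 0.1972, 0.2521]
tcp_rot: [-3.137, -0.143, -0.013]
ft_force: [0.2, -0.2, -0.2]
width: 0.345
t 12.8 at [0.5466 0.1972 0.2521] yaw 5.2 w 30.0 F [ 0.2 -0.2 -0.2] q [0.15 0.43 1.52 0.   1.18 1.63]
[-2.35 57.71  0.15] [-0.001 -0.008 -0.021]
```

```bash
python3 -m jog '-2.3 57.7 0 0 0 -0.02 0.3;-2.3 57.7 0 0 0 -0.02 0.3;-2.3 57.7 0 0 0 -0.02 0.3;-2.3 57.7 0 0 0 -0.02 0.3;-2.3 57.7 0 0 0 -0.02 0.3;-2.3 57.7 0 0 0 -0.02 0.3;-2.3 57.7 0 0 0 -0.02 0.3;-2.3 57.7 0 0 0 -0.02 0.3;-2.3 57.7 0 0 0 -0.02 0.3;-2.3 57.7 0 0 0 -0.02 0.3;-2.3 57.7 0 0 0 -0.02 0.3;-2.3 57.7 0 0 0 -0.02 0.3;-2.3 57.7 0 0 0 -0.02 0.3;-2.3 57.7 0 0 0 -0.02 0.3'
python3 - <<'E'
from go import *
rows((.5756,-.3797,.108,6.4))
E
```

```text
time_s: 14.6
eef_pos: [0.5739, -0.3786, 0.2489]
tcp_rot: [3.137, 0.177, 0.0]
ft_force: [0.6, -0.2, -0.1]
width: 0.349
t 14.6 at [ 0.5739 -0.3786  0.2489] yaw 6.5 w 30.3 F [ 0.6 -0.2 -0.1] q [-0.75  0.59  1.23  0.    1.32  0.71]
[ 0.16  0.13 14.09] [ 0.    -0.     0.001]
```

```bash
python3 -m jog '0.2 0.1 5 0 0 0 0.3;0.2 0.1 9 0 0 0 0.3;0.2 0.1 12 0 0 0 0.3;0.2 0.1 14.1 0 0 0 0.3;0.2 0.1 14.1 0 0 0 0.3;0.2 0.1 14.1 0 0 0 1;0.2 0.1 14.1 0 0 0 1;0.2 0.1 14.1 0 0 0 1;0.2 0.1 14.1 0 0 0 1;0.2 0.1 14.1 0 0 0 1;0.2 0.1 10 0 0 0 1;0.2 0.1 4 0 0 0 1;0.2 0.1 -2 0 0 0 1;0.2 0.1 -2 0 0 0 1' 40
python3 - <<'E'
from go import *
rows((*S(0,-98),.27,5.2))
E
```

```text
time_s: 16.35
eef_pos: [0.5781, -0.3831, 0.2749]
tcp_rot: [3.127, 0.174, 0.014]
ft_force: [0.3, -0.6, -2.1]
width: 0.134
t 16.4 at [ 0.5781 -0.3831  0.2749] yaw 6.4 w 11.7 F [ 0.3 -0.6 -2.1] q [-0.75  0.57  1.19 -0.    1.36  0.71]
[ 2.940e+00 -5.315e+01 -2.000e-02] [ 0.01  -0.008  0.02 ]
```

```bash
python3 -m jog '2.9 -53 0 0 0 0.02 1;2.9 -53 0 0 0 0.02 1;2.9 -53 0 0 0 0.02 1;2.9 -53 0 0 0 0.02 1;2.9 -53 0 0 0 0.02 1;2.9 -53 0 0 0 0.02 1;2.9 -53 0 0 0 0.02 1;2.9 -53 0 0 0 0.02 1;2.9 -53 0 0 0 0.02 1;2.9 -53 0 0 0 0.02 1;2.9 -53 0 0 0 0.02 1;2.9 -53 0 0 0 0.02 1;2.9 -53 0 0 0 0.02 1;2.9 -53 0 0 0 0.02 1;2.9 -53 0 0 0 0.02 1'
python3 - <<'E'
from bd import *
chk('b1')
rows((*S(0,-98),.13,5.2))
E
```

```text
time_s: 18.23
eef_pos: [0.5459, 0.1489, 0.2686]
tcp_rot: [-3.138, -0.142, -0.0]
ft_force: [-0.3, -1.3, -2.7]
width: 0.135
scene 981 x [-97.4  99.9] h [-94.3  45. ] L h top [-94.4 -22.1] R [-93.1  43.7] y [-6.8  3.8  4.7]
top 89 x [-101.7  -10.4] h [-92.4   3.2] L h top [-91.4   3.1] R 0 y [-7.5 -6.4  0.8]
t 18.3 at [0.5458 0.1491 0.2686] yaw 5.2 w 11.6 F [-0.3 -0.9 -3.1] q [0.07 0.4  1.53 0.   1.22 1.55]
[ 0.26  0.09 13.86] [-0. -0. -0.]
```

```bash
python3 -m jog '0.2 0.1 4 0 0 0 1;0.2 0.1 7 0 0 0 1;0.2 0.1 8 0 0 0 1;0.2 0.1 9 0 0 0 1;0.2 0.1 10 0 0 0 1;0.2 0.1 11 0 0 0 1;0.2 0.1 12 0 0 0 1;0.2 0.1 12 0 0 0 1'
python3 - <<'E'
from go import *
rows((*S(0,-98),.111,5.2))
E
```

```text
time_s: 19.32
eef_pos: [0.5474, 0.1483, 0.1477]
tcp_rot: [3.138, 0.143, -0.002]
ft_force: [0.5, 0.3, -2.4]
width: 0.134
t 19.3 at [0.5474 0.1483 0.1477] yaw 5.2 w 11.7 F [ 0.5  0.3 -2.4] q [ 0.07  0.55  1.65 -0.    0.94  1.55]
[0.11 0.   3.67] [-0.     0.002  0.   ]
```

```bash
python3 -m jog '0.1 0 1 0 0 0 1;0.1 0 2 0 0 0 1;0.1 0 3 0 0 0 1;0.1 0 3.4 0 0 0 1;0.1 0 3.7 0 0 0 1;0.1 0 3.9 0 0 0 1;0.1 0 4 0 0 0 1;0.1 0 4 0 0 0 1'
python3 - <<'E'
from go import *
rows((*S(0,-98),.111,5.2))
E
```

```text
time_s: 20.32
eef_pos: [0.5484, 0.1485, 0.1119]
tcp_rot: [3.138, 0.143, 0.001]
ft_force: [-7.7, -1.1, 18.2]
width: 0.134
t 20.3 at [0.5484 0.1485 0.1119] yaw 5.2 w 11.6 F [-7.7 -1.1 18.2] q [ 0.07  0.6   1.67 -0.    0.86  1.55]
[0.01 0.01 0.09] [ 0. -0.  0.]
```

```bash
python3 -m jog '0 0 0 0 0 0 0.3;0 0 0 0 0 0 0.3;0 0 0 0 0 0 0.3;0 0 -5 0 0 0 0.3;0 0 -10 0 0 0 0.3;0 0 -14 0 0 0 0.3;0 0 -14 0 0 0 0.3;0 0 -14 0 0 0 0.3'
python3 - <<'E'
from go import *
rows((.5707,-.4269,.25,6.4))
E
```

```text
time_s: 21.32
eef_pos: [0.5482, 0.1484, 0.2477]
tcp_rot: [3.138, 0.143, -0.003]
ft_force: [-0.4, 0.4, -0.0]
width: 0.35
t 21.3 at [0.5482 0.1484 0.2477] yaw 5.2 w 30.4 F [-0.4  0.4 -0. ] q [0.07 0.42 1.55 0.   1.17 1.55]
[-2.98 57.5  -0.23] [-0.     0.002 -0.021]
```

```bash
python3 -m jog '-3 57.5 0 0 0 -0.02 0.3;-3 57.5 0 0 0 -0.02 0.3;-3 57.5 0 0 0 -0.02 0.3;-3 57.5 0 0 0 -0.02 0.3;-3 57.5 0 0 0 -0.02 0.3;-3 57.5 0 0 0 -0.02 0.3;-3 57.5 0 0 0 -0.02 0.3;-3 57.5 0 0 0 -0.02 0.3;-3 57.5 0 0 0 -0.02 0.3;-3 57.5 0 0 0 -0.02 0.3;-3 57.5 0 0 0 -0.02 0.3;-3 57.5 0 0 0 -0.02 0.3;-3 57.5 0 0 0 -0.02 0.3;-3 57.5 0 0 0 -0.02 0.3'
python3 - <<'E'
from go import *
rows((.5707,-.4269,.108,6.4))
E
```

```text
time_s: 23.08
eef_pos: [0.5716, -0.4255, 0.249]
tcp_rot: [3.136, 0.177, 0.0]
ft_force: [-0.6, 0.0, 0.2]
width: 0.353
t 23.1 at [ 0.5716 -0.4255  0.249 ] yaw 6.4 w 30.7 F [-0.6  0.   0.2] q [-0.8   0.63  1.16  0.    1.35  0.66]
[-0.11  0.13 14.1 ] [ 0.    -0.     0.001]
```

```bash
python3 -m jog '-0.1 0.1 5 0 0 0 0.3;-0.1 0.1 9 0 0 0 0.3;-0.1 0.1 12 0 0 0 0.3;-0.1 0.1 14.1 0 0 0 0.3;-0.1 0.1 14.1 0 0 0 0.3;-0.1 0.1 14.1 0 0 0 1;-0.1 0.1 14.1 0 0 0 1;-0.1 0.1 14.1 0 0 0 1;-0.1 0.1 14.1 0 0 0 1;-0.1 0.1 14.1 0 0 0 1;-0.1 0.1 10 0 0 0 1;-0.1 0.1 4 0 0 0 1;-0.1 0.1 -2 0 0 0 1;-0.1 0.1 -2 0 0 0 1;-0.1 0.1 -2 0 0 0 1' 40
python3 - <<'E'
from go import *
rows((*S(0,-146),.27,5.2))
E
```

```text
time_s: 24.95
eef_pos: [0.5694, -0.4272, 0.2673]
tcp_rot: [-3.135, -0.174, 0.003]
ft_force: [-0.4, 0.6, -3.3]
width: 0.139
t 24.9 at [ 0.5694 -0.4272  0.2673] yaw 6.3 w 12.1 F [-0.4  0.6 -3.3] q [-0.8   0.61  1.14 -0.    1.39  0.66]
[  4.18 -52.64  -0.17] [-0.002  0.002  0.02 ]
```

```bash
python3 -m jog '4.2 -52.6 0 0 0 0.02 1;4.2 -52.6 0 0 0 0.02 1;4.2 -52.6 0 0 0 0.02 1;4.2 -52.6 0 0 0 0.02 1;4.2 -52.6 0 0 0 0.02 1;4.2 -52.6 0 0 0 0.02 1;4.2 -52.6 0 0 0 0.02 1;4.2 -52.6 0 0 0 0.02 1;4.2 -52.6 0 0 0 0.02 1;4.2 -52.6 0 0 0 0.02 1;4.2 -52.6 0 0 0 0.02 1;4.2 -52.6 0 0 0 0.02 1;4.2 -52.6 0 0 0 0.02 1;4.2 -52.6 0 0 0 0.02 1'
python3 - <<'E'
from bd import *
chk('b2')
rows((*S(0,-146),.13,5.2))
E
```

```text
time_s: 26.7
eef_pos: [0.554, 0.0987, 0.2686]
tcp_rot: [3.138, 0.141, 0.0]
ft_force: [-0.5, -0.4, -1.4]
width: 0.132
scene 1168 x [-96.2 101.1] h [-94.5  44.5] L h top [-93.5  -8.2] R [-92.7  44. ] y [-6.8  4.   5. ]
top 41 x [-100.  -57.] h [-91.5  -6.1] L h top [-91.4  -6.8] R 0 y [-7.4 -6.7  2.6]
t 26.8 at [0.5539 0.099  0.2686] yaw 5.2 w 11.4 F [-0.3  0.3 -1.5] q [-0.02  0.39  1.54 -0.    1.21  1.46]
[-0.1  -0.17 13.86] [ 0.    -0.    -0.001]
```

```bash
python3 -m jog '-0.1 -0.2 4 0 0 0 1;-0.1 -0.2 7 0 0 0 1;-0.1 -0.2 8 0 0 0 1;-0.1 -0.2 9 0 0 0 1;-0.1 -0.2 10 0 0 0 1;-0.1 -0.2 11 0 0 0 1;-0.1 -0.2 12 0 0 0 1;-0.1 -0.2 12 0 0 0 1'
python3 - <<'E'
from go import *
rows((*S(0,-146),.111,5.2))
E
```

```text
time_s: 27.8
eef_pos: [0.552, 0.1013, 0.1477]
tcp_rot: [-3.138, -0.143, 0.003]
ft_force: [0.5, 0.5, -1.1]
width: 0.139
t 27.8 at [0.552  0.1013 0.1477] yaw 5.2 w 12.1 F [ 0.5  0.5 -1.1] q [-0.02  0.54  1.66 -0.    0.94  1.46]
[0.08 0.08 3.67] [-0.     0.002  0.   ]
```

```bash
python3 -m jog '0.1 0.1 1 0 0 0 1;0.1 0.1 2 0 0 0 1;0.1 0.1 3 0 0 0 1;0.1 0.1 3.4 0 0 0 1;0.1 0.1 3.7 0 0 0 1;0.1 0.1 3.9 0 0 0 1;0.1 0.1 4 0 0 0 1;0.1 0.1 4 0 0 0 1'
python3 - <<'E'
from go import *
rows((*S(0,-146),.111,5.2))
E
sleep 0; python3 -m jog '0 0 0 0 0 0 0.3;0 0 0 0 0 0 0.3;0 0 0 0 0 0 0.3;0 0 -5 0 0 0 0.3;0 0 -10 0 0 0 0.3;0 0 -12 0 0 0 0.3;0 0 -12 0 0 0 0.3'
```

```text
time_s: 28.8
eef_pos: [0.5532, 0.1005, 0.112]
tcp_rot: [3.138, 0.143, 0.0]
ft_force: [-8.3, 0.2, 20.8]
width: 0.136
t 28.8 at [0.5532 0.1005 0.112 ] yaw 5.2 w 11.8 F [-8.3  0.2 20.8] q [-0.02  0.6   1.69 -0.    0.85  1.46]
[-0.04 -0.02  0.1 ] [ 0.    -0.     0.001]
time_s: 29.68
eef_pos: [0.555, 0.1005, 0.23]
tcp_rot: [3.138, 0.143, 0.006]
ft_force: [-0.4, -0.5, -0.4]
width: 0.355
```

```bash
python3 -m jog '-10 45 -4 0 0 -1.3 0.3;-10 45 -4 0 0 -1.3 0.3;-10 45 -4 0 0 -1.3 0.3;-10 45 -4 0 0 -1.3 0.3;-10 45 -4 0 0 -1.3 0.3;-10 45 -4 0 0 -1.3 0.3;-10 45 -4 0 0 -1.3 0.3;-10 45 -4 0 0 -1.3 0.3;-10 45 -4 0 0 -1.3 0.3;-10 45 -4 0 0 -1.3 0.3;-10 45 -4 0 0 -1.3 0.3'
cat > sp.py <<'E'
from h import *
def sp(n,I,D):
    P=cloud(n,D);h=P[...,2]
    i=I.astype(int); reg=(P[...,0]>.33)&(P[...,0]<.75)&(abs(P[...,1]+.08)<.22)&(h<.04)&(h>-.02)
    dark=(reg&(I.max(2)<150)&(i[...,0]-i[...,2]<45)).astype(np.uint8)
    dark=cv2.morphologyEx(dark,cv2.MORPH_OPEN,np.ones((3,3)))
    k,L,S,C=cv2.connectedComponentsWithStats(dark); b=1+np.argmax(S[1:,4])
    mat=cv2.convexHull(np.argwhere(L==b)[:,::-1].astype(np.int32)); hm=np.zeros_like(dark);cv2.fillPoly(hm,[mat],1)
    hm=cv2.erode(hm,np.ones((3,3)))
    s=((hm>0)&(i[...,0]-i[...,2]>28)).astype(np.uint8)
    k,L,S,C=cv2.connectedComponentsWithStats(s,connectivity=8)
    for j in range(1,k):
        if S[j,4]<25: continue
        w=i[...,0][L==j]; vv,uu=np.nonzero(L==j); q=plane(n,np.c_[uu,vv],.015)[:,:2]
        br=w>135; l=cv2.fitLine(q[br].astype(np.float32),cv2.DIST_L2,0,.01,.01).ravel() if br.sum()>5 else np.zeros(4)
        d=l[:2]*(1 if l[1]>0 else -1); t=(q-l[2:])@d
        print(n,S[j],'bright',br.sum(),'t',np.ptp(t).round(3),'dir',np.degrees(np.arctan2(d[1],d[0])).round(1),'handle c',q[br].mean(0).round(4),'ext',np.ptp(t[br]).round(3) if br.any() else 0,'bowl c',q[~br].mean(0).round(4),(~br).sum())
E
python3 - <<'E'
from sp import *
for n in('top','scene'):
    I,D=save(n,'p'+n+'.png'); np.savez('p'+n+'.npz',I=I,D=D); sp(n,I,D)
print(arm.get_state()['eef_pos'])
E
```

```text
time_s: 31.05
eef_pos: [0.4948, -0.3549, 0.2674]
tcp_rot: [-2.409, -2.013, -0.0]
ft_force: [0.6, 0.3, -0.6]
width: 0.35
top [247 168  40  15 203] bright 65 t 0.149 dir 75.2 handle c [ 0.5977 -0.1122] ext 0.087 bowl c [ 0.6031 -0.0743] 138
scene [250 183  40  23 203] bright 62 t 0.143 dir 79.5 handle c [ 0.4488 -0.082 ] ext 0.095 bowl c [ 0.4568 -0.0489] 141
scene [205 204  50  31 355] bright 145 t 0.169 dir 80.4 handle c [ 0.5973 -0.1426] ext 0.13 bowl c [ 0.6047 -0.0924] 210
[ 0.49521831 -0.35512246  0.26815906]
```

View pics/pscene.png

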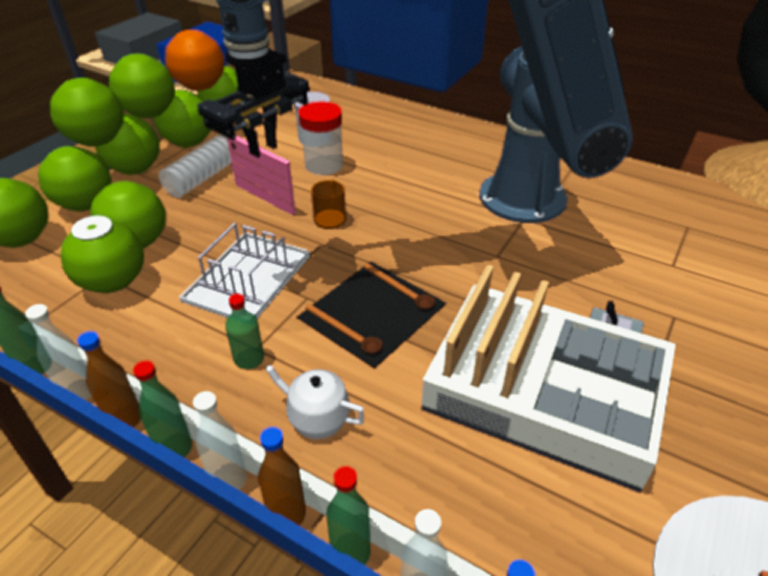

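Three boards stand in the slots (scene px (470,320),(497,335),(525,340)); drainer empty; two spoons with bowls at (425,300),(371,345).

```bash
cat > sp.py <<'E'
from h import *
def sp(n,I,D,f=None,z0=.015):
    P=cloud(n,D);h=P[...,2];i=I.astype(int)
    reg=(P[...,0]>.33)&(P[...,0]<.75)&(abs(P[...,1]+.07)<.24)&(h<.04)&(h>-.02)
    dark=(reg&(I.max(2)<110)&((i[...,0]-i[...,2])*2<I.max(2))).astype(np.uint8)
    dark=cv2.morphologyEx(dark,cv2.MORPH_OPEN,np.ones((3,3)))
    k,L,S,C=cv2.connectedComponentsWithStats(dark); b=1+np.argmax(S[1:,4])
    hm=np.zeros_like(dark);cv2.fillPoly(hm,[cv2.convexHull(np.argwhere(L==b)[:,::-1].astype(np.int32))],1)
    s=((cv2.erode(hm,np.ones((3,3)))>0)&((i[...,0]-i[...,2])>.33*I.max(2))).astype(np.uint8)
    k,L,S,C=cv2.connectedComponentsWithStats(s,connectivity=8);J=I[:,:,::-1].copy()
    for j in range(1,k):
        if S[j,4]<60: continue
        vv,uu=np.nonzero(L==j); q=plane(n,np.c_[uu,vv],z0)[:,:2]
        l=cv2.fitLine(q.astype(np.float32),cv2.DIST_L1,0,.01,.01).ravel(); d=l[:2]*(1 if l[1]>0 else -1)
        for _ in range(2): # refit on handle part only
            t=(q-l[2:])@d; k2=(t>t.min()+.008)&(t<t.min()+.12); l=cv2.fitLine(q[k2].astype(np.float32),cv2.DIST_L2,0,.01,.01).ravel(); d=l[:2]*(1 if l[1]>0 else -1)
        t=(q-l[2:])@d; e=(q-l[2:])@[-d[1],d[0]]
        bo=l[2:]+d*t.max(); bt=l[2:]+d*t.min()
        print(n,S[j],'len',np.ptp(t).round(3),'dir',np.degrees(np.arctan2(d[1],d[0])).round(1),'butt',bt.round(4),'tip',bo.round(4),'org from butt',(bt+d*.095).round(4),'from tip',(bo-d*.091).round(4),'width butt/bowl',np.ptp(e[t<t.min()+.1]).round(3),np.ptp(e[t>t.max()-.04]).round(3))
        J[cv2.morphologyEx((L==j).astype(np.uint8),cv2.MORPH_GRADIENT,np.ones((2,2)))>0]=(0,255,0)
    if f:
        ys,xs=np.nonzero(hm);J=J[ys.min()-8:ys.max()+9,xs.min()-8:xs.max()+9];cv2.imwrite('pics/'+f,cv2.resize(J,None,fx=5,fy=5,interpolation=cv2.INTER_NEAREST))
E
python3 - <<'E'
from sp import *
for n in('top','scene'):
    z=np.load('p'+n+'.npz');sp(n,z['I'],z['D'],'ps_'+n+'.png')
    z=np.load(n+'1.npz');sp(n,z['I'],z['D'])
a=cv2.imread('pics/ps_top.png');b=cv2.imread('pics/ps_scene.png');H=max(a.shape[0],b.shape[0])
c=np.zeros((H,a.shape[1]+b.shape[1],3),np.uint8);c[:a.shape[0],:a.shape[1]]=a;c[:b.shape[0],a.shape[1]:]=b
s=min(1,800/c.shape[1],600/H);cv2.imwrite('pics/both.png',cv2.resize(c,None,fx=s,fy=s))
E
```

```text
top [247 168  41  15 210] len 0.153 dir 75.5 butt [ 0.5768 -0.1849] tip [ 0.615  -0.0371] org from butt [ 0.6006 -0.0929] from tip [ 0.5922 -0.1252] width butt/bowl 0.021 0.039
top [246 168  44  16 220] len 0.162 dir 74.2 butt [ 0.5728 -0.1921] tip [ 0.6169 -0.036 ] org from butt [ 0.5986 -0.1007] from tip [ 0.5922 -0.1236] width butt/bowl 0.019 0.04
top [238 209  51  20 373] len 0.185 dir 75.7 butt [ 0.4174 -0.1866] tip [ 0.463  -0.0068] org from butt [ 0.4408 -0.0945] from tip [ 0.4406 -0.095 ] width butt/bowl 0.026 0.042
scene [249 183  41  24 224] len 0.147 dir 81.6 butt [ 0.441  -0.1536] tip [ 0.4624 -0.0076] org from butt [ 0.4548 -0.0596] from tip [ 0.4492 -0.0977] width butt/bowl 0.021 0.039
scene [206 204  50  32 401] len 0.171 dir 80.7 butt [ 0.5874 -0.2068] tip [ 0.6148 -0.0382] org from butt [ 0.6026 -0.113 ] from tip [ 0.6002 -0.128 ] width butt/bowl 0.022 0.043
scene [249 183  41  24 227] len 0.148 dir 81.4 butt [ 0.4408 -0.1535] tip [ 0.4628 -0.0077] org from butt [ 0.455  -0.0596] from tip [ 0.4493 -0.0977] width butt/bowl 0.021 0.039
scene [205 204  50  33 401] len 0.171 dir 80.9 butt [ 0.5875 -0.2069] tip [ 0.6147 -0.038 ] org from butt [ 0.6026 -0.1132] from tip [ 0.6003 -0.1278] width butt/bowl 0.021 0.043
```

View pics/both.png

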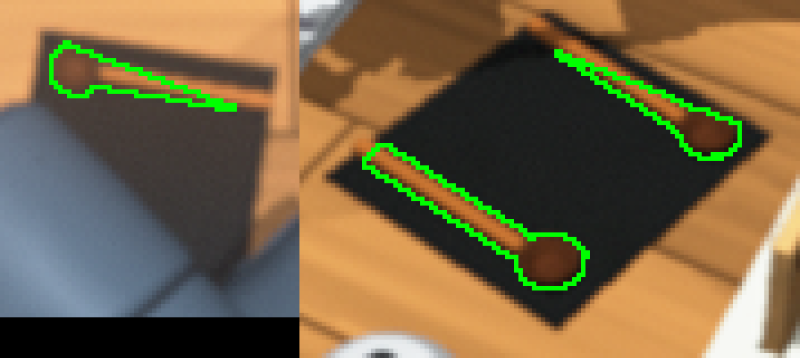

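```bash
cat > ln.py <<'E'
from h import *
def line(n,I,bowl,but,z0=.015):
    """world-plane guesses bowl centre, butt end -> refined centreline by profiles sampled on plane z0"""
    G=cv2.GaussianBlur(I[...,0].astype(np.float32),(0,0),.7)
    b,e=np.array(bowl),np.array(but)
    for it in range(3):
        d=(b-e)/np.linalg.norm(b-e);nn=np.array([-d[1],d[0]]);pts=[]
        for s in np.arange(.03,.115,.004):
            o=np.arange(-.016,.0161,.001); w=b-d*s+o[:,None]*nn
            uv=proj(n,np.c_[w,np.full(len(o),z0)]).astype(np.float32)
            v=cv2.remap(G,uv[:,0].copy(),uv[:,1].copy(),cv2.INTER_LINEAR).ravel(); v=np.clip(v-v.min()-.35*np.ptp(v),0,None)
            pts.append(b-d*s+nn*(v@o/v.sum()))
        pts=np.array(pts,np.float32);l=cv2.fitLine(pts,cv2.DIST_L1,0,.01,.01).ravel();dd=l[:2]*np.sign(l[:2]@d)
        res=np.abs((pts-l[2:])@[-dd[1],dd[0]]).max(); t0=(b-l[2:])@dd; L=np.linalg.norm(b-e); b=l[2:]+dd*t0; e=b-dd*L
    return b,dd,np.degrees(np.arctan2(dd[1],dd[0])),res
E
python3 - <<'E'
from ln import *
z=np.load('top1.npz');I=z['I']; zs=np.load('pscene.npz')['I']
for name,uvb,uve in(('far',(252.6,173.6),(296.4,181.4)),('near',(244.3,214.3),(288.6,225.3))):
    p=plane('top',[uvb,uve],.015)[:,:2]; print(name,p.round(4),'len',np.linalg.norm(p[0]-p[1]).round(4))
    for n,J in(('top',I),('scene',zs)):
        b,d,a,r=line(n,J,p[0],p[1]); print(n,'bowl',b.round(4),'dir',a.round(1),'res',r.round(4),'origin',(b-d*.072).round(4))
E
```

```text
far [[ 0.6085 -0.0586]
 [ 0.5789 -0.2195]] len 0.1635
top bowl [ 0.6086 -0.0586] dir 79.8 res 0.0002 origin [ 0.5958 -0.1295]
scene bowl [ 0.6113 -0.0591] dir 80.5 res 0.0001 origin [ 0.5994 -0.1301]
near [[ 0.4573 -0.0284]
 [ 0.417  -0.188 ]] len 0.1646
top bowl [ 0.458  -0.0286] dir 75.6 res 0.0002 origin [ 0.4401 -0.0983]
scene bowl [ 0.4605 -0.0292] dir 76.5 res 0.0002 origin [ 0.4437 -0.0992]
```

Run:
```python
from go import *
for n in('top','scene'):
    z=np.load(n+'1.npz');P=cloud(n,z['D']);h=P[...,2]
    g=(P[...,0]>.5)&(P[...,0]<.85)&(P[...,1]<.1)&(P[...,1]>-.28)&(h>.03)&(h<.2)
    k,L,S,C=cv2.connectedComponentsWithStats(g.astype(np.uint8))
    for j in range(1,k):
        if S[j,4]>30:
            q=P[L==j];t=q[q[:,2]>np.percentile(q[:,2],80)];print(n,'min',q.min(0).round(3),'max',q.max(0).round(3),'topmean',t.mean(0).round(3))
rows((.5976,-.1298,.2,80.1),(.5976,-.1298,.006,80.1),(.4419,-.0988,.2,76),(.4419,-.0988,.006,76))
```

```text
top min [ 0.725 -0.14   0.03 ] max [0.82  0.025 0.106] topmean [ 0.776 -0.058  0.089]
top min [ 0.707 -0.262  0.03 ] max [ 0.758 -0.207  0.156] topmean [ 0.735 -0.235  0.147]
top min [0.501 0.065 0.03 ] max [0.68  0.1   0.088] topmean [0.59  0.084 0.084]
scene min [ 0.719 -0.261  0.03 ] max [ 0.767 -0.209  0.153] topmean [ 0.742 -0.234  0.14 ]
scene min [0.5   0.066 0.03 ] max [0.683 0.1   0.083] topmean [0.598 0.086 0.081]
scene min [ 0.738 -0.144  0.03 ] max [0.832 0.026 0.104] topmean [ 0.783 -0.055  0.088]
t 31.1 at [ 0.4952 -0.3551  0.2682] yaw 79.8 w 30.2 F [-0.2 -0.1  0.4] q [-0.81  0.46  1.42  0.    1.26 -0.63]
[23.98  6.09  6.83] [-0.001 -0.001 -0.005]
[23.97  6.11 26.23] [-0.001 -0.001 -0.005]
[24.28 -9.78  6.84] [-0.001 -0.001  0.066]
[24.26 -9.77 26.24] [-0.001 -0.001  0.066]
```

```bash
python3 -m jog '24 6.1 3 0 0 0 0.3;24 6.1 6 0 0 0 0.3;24 6.1 10 0 0 0 0.3;24 6.1 14 0 0 0 0.3;24 6.1 18 0 0 0 0.3;24 6.1 18 0 0 0 0.3;24 6.1 18 0 0 0 0.3'
python3 - <<'E'
from go import *
from ln import line
I,D=eyes.read_camera('scene')
b,d,a,r=line('scene',I,(.6113,-.0591),(.5837,-.2237));print(b,a,r,b-d*.072)
rows((.5976,-.1298,.0055,80.1))
E
```

```text
time_s: 32.02
eef_pos: [0.5976, -0.1309, 0.088]
tcp_rot: [-2.409, -2.014, 0.002]
ft_force: [0.6, -0.1, -0.1]
width: 0.35
[ 0.61239509 -0.0592952 ] 79.89723793353427 0.0005196104624671793 [ 0.59976527 -0.13017882]
t 32.1 at [ 0.5987 -0.1322  0.0896] yaw 79.7 w 30.8 F [ 0.5 -1.   0.3] q [-0.4   0.68  1.57 -0.    0.89 -0.22]
[ 0.22 -0.16  8.4 ] [ 0.001  0.001 -0.007]
```

```bash
python3 -m jog '0.1 0 4 0 0 0 0.3;0.1 0 6.5 0 0 0 0.3;0.1 0 7.5 0 0 0 0.3;0.1 0 8 0 0 0 0.3;0.1 0 8.2 0 0 0 0.3;0.1 0 8.2 0 0 0 0.3;0.1 0 8.2 0 0 0 1;0.1 0 8.2 0 0 0 1;0.1 0 8.2 0 0 0 1;0.1 0 8.2 0 0 0 1;0.1 0 8.2 0 0 0 1' 20
python3 - <<'E'
from go import *
rows((.5976,-.1298,.0055,80.1))
E
```

```text
time_s: 33.45
eef_pos: [0.5982, -0.1305, 0.0067]
tcp_rot: [2.412, 2.013, 0.0]
ft_force: [-0.5, 0.5, 2.2]
width: 0.136
t 33.5 at [ 0.5982 -0.1305  0.0067] yaw 79.7 w 11.8 F [-0.5  0.5  2.2] q [-0.4   0.81  1.6   0.    0.73 -0.22]
[ 0.06 -0.07  0.12] [ 0.    -0.    -0.007]
```

```bash
python3 -m jog '0 0 -5 0 0 0 1;0 0 -11 0 0 0 1;0 0 -17 0 0 0 1;0 0 -23 0 0 0 1;0 0 -26 0 0 0 1;0 0 -26 0 0 0 1;0 0 -26 0 0 0 1'
python3 - <<'E'
from go import *
rows((*S(3,136),.27,5.2))
E
```

```text
time_s: 34.33
eef_pos: [0.5971, -0.1302, 0.2649]
tcp_rot: [-2.41, -2.011, 0.002]
ft_force: [-0.2, 0.3, -0.9]
width: 0.137
t 34.3 at [ 0.5971 -0.1302  0.2649] yaw 79.7 w 11.9 F [-0.2  0.3 -0.9] q [-0.4   0.47  1.42 -0.    1.26 -0.22]
[ 49.16 -15.74  -0.43] [-3.0e-03  1.0e-03  1.3e+00]
```

```bash
python3 -m jog '49.2 -15.7 -0.4 0 0 1.3 1;49.2 -15.7 -0.4 0 0 1.3 1;49.2 -15.7 -0.4 0 0 1.3 1;49.2 -15.7 -0.4 0 0 1.3 1;49.2 -15.7 -0.4 0 0 1.3 1;49.2 -15.7 -0.4 0 0 1.3 1;49.2 -15.7 -0.4 0 0 1.3 1;49.2 -15.7 -0.4 0 0 1.3 1;49.2 -15.7 -0.4 0 0 1.3 1;49.2 -15.7 -0.4 0 0 1.3 1;49.2 -15.7 -0.4 0 0 1.3 1;49.2 -15.7 -0.4 0 0 1.3 1;49.2 -15.7 -0.4 0 0 1.3 1;49.2 -15.7 -0.4 0 0 1.3 1'
python3 - <<'E'
from go import *
save('scene','c0.png',(300,60,512,310),2.4)
for n in('scene',):
    I,D=eyes.read_camera(n);P=cloud(n,D);s=arm.get_state();p=s['eef_pos'];a=np.radians(5.2)
    q=(P-p)@np.array([[np.cos(a),-np.sin(a),0],[np.sin(a),np.cos(a),0],[0,0,1]])*1000
    i=I.astype(int);m=(abs(q[...,0])<120)&(abs(q[...,1])<40)&(abs(q[...,2])<25)&(i[...,0]-i[...,2]>25)
    k=q[m];print(m.sum(),k.min(0).round(0),k.max(0).round(0))
    for lo,hi in((-100,-60),(-60,-20),(20,50),(50,95)):
        w=k[(k[:,0]>lo)&(k[:,0]<hi)];print(lo,len(w),w.mean(0).round(1) if len(w) else 0)
rows((*S(3,136),.09,5.2),(*S(3,136),.0685,5.2))
E
```

```text
time_s: 36.08
eef_pos: [0.5322, 0.3808, 0.2707]
tcp_rot: [-3.138, -0.141, -0.0]
ft_force: [0.8, -0.4, 0.3]
width: 0.135
447 [-72. -19.  -1.] [93. 17. 24.]
-100 4 [-67.5   2.9   4.8]
-60 31 [-36.1   1.3   6.5]
20 68 [35.6 -1.5  7.5]
50 251 [71.  -0.1  6.3]
t 36.2 at [0.532  0.3811 0.2708] yaw 5.2 w 11.7 F [ 0.1  0.1 -0.3] q [ 0.45  0.52  1.3  -0.    1.32  1.93]
[-0.18 -0.08 18.08] [-0.    -0.    -0.001]
[-0.18 -0.08 20.23] [-0.    -0.    -0.001]
```

View pics/c0.png

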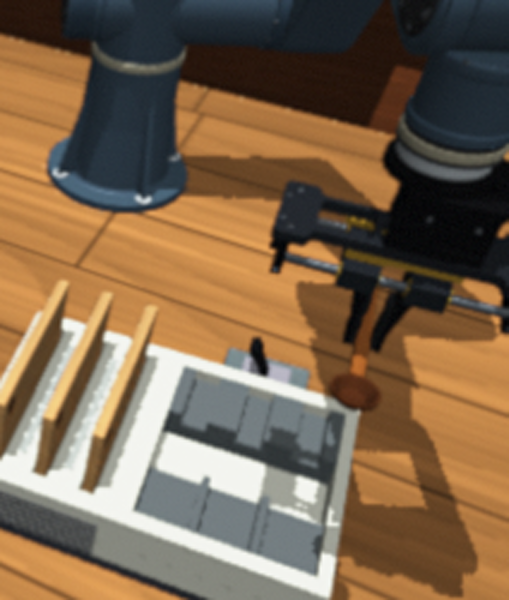

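Spoon is held level with its bowl at +x (crop px (355,390)), above the outer compartment.

```bash
python3 -m jog '-0.1 -0.1 6 0 0 0 1;-0.1 -0.1 12 0 0 0 1;-0.1 -0.1 16 0 0 0 1;-0.1 -0.1 18 0 0 0 1;-0.1 -0.1 19 0 0 0 1;-0.1 -0.1 19.8 0 0 0 1;-0.1 -0.1 20.1 0 0 0 1;-0.1 -0.1 20.1 0 0 0 1'
python3 - <<'E'
from go import *
rows((*S(3,136),.0685,5.2))
E
```

```text
time_s: 37.17
eef_pos: [0.5311, 0.3827, 0.0702]
tcp_rot: [-3.138, -0.143, -0.002]
ft_force: [0.1, -0.4, -0.2]
width: 0.136
t 37.2 at [0.5311 0.3827 0.0702] yaw 5.2 w 11.8 F [ 0.1 -0.4 -0.2] q [ 0.45  0.75  1.47 -0.    0.92  1.93]
[-0.09  0.09  0.17] [-0.    -0.001  0.   ]
```

Touching down gently, then releasing and heading to the second spoon after re-measuring it.

```bash
python3 -m jog '0 0 0.1 0 0 0 1;0 0 0.15 0 0 0 1;0 0 0.15 0 0 0 0.4;0 0 0.15 0 0 0 0.4;0 0 0.15 0 0 0 0.4;0 0 -4 0 0 0 0.3;0 0 -9 0 0 0 0.3;0 0 -15 0 0 0 0.3;0 0 -20 0 0 0 0.3;0 0 -20 0 0 0 0.3'
python3 - <<'E'
from go import *
from ln import line
save('scene','c1.png',(300,150,512,310),3)
for n in('scene','top'):
    I,D=save(n,'q'+n+'.png')
    b,d,a,r=line(n,I,(.459,-.029),(.419,-.188));print(n,b,a,r,b-d*.072)
rows((.4419,-.0988,.26,76))
E
```

```text
time_s: 38.42
eef_pos: [0.5334, 0.3839, 0.2754]
tcp_rot: [-3.134, -0.143, -0.017]
ft_force: [0.4, 0.1, -0.7]
width: 0.347
scene [ 0.46055741 -0.02937559] 76.45121635496494 0.0001937139538448207 [ 0.44368974 -0.09937188]
top [ 0.45797591 -0.02873583] 75.59809731328028 0.00017887523554183105 [ 0.44006792 -0.09847322]
t 38.6 at [0.5298 0.382  0.2684] yaw 5.2 w 31.0 F [ 0.3 -0.5 -1.4] q [0.45 0.52 1.3  0.   1.32 1.93]
[-13.11  47.09   0.91] [-1.000e-03  3.000e-03 -1.236e+00]
```

View pics/qscene.png

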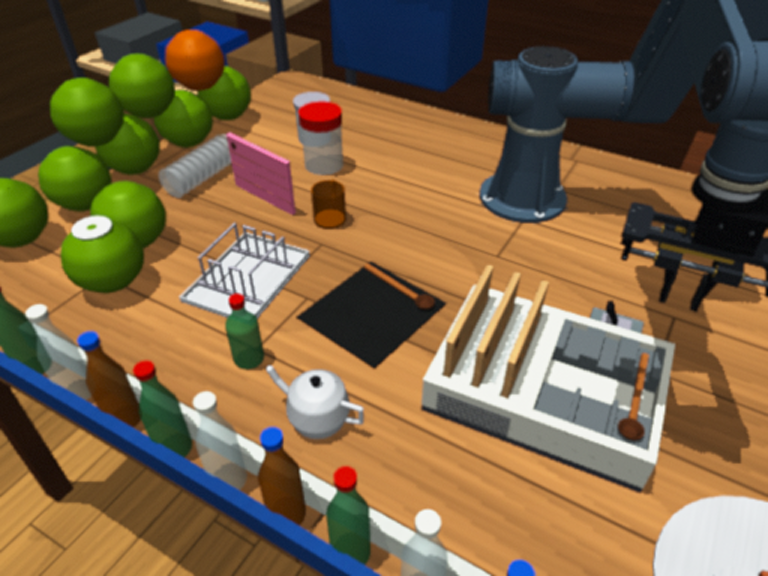

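First spoon lies in the outer compartment, bowl at (630,428); second spoon is unmoved at bowl (425,300).

```bash
python3 -m jog '-13.1 47.1 0.9 0 0 -1.236 0.3;-13.1 47.1 0.9 0 0 -1.236 0.3;-13.1 47.1 0.9 0 0 -1.236 0.3;-13.1 47.1 0.9 0 0 -1.236 0.3;-13.1 47.1 0.9 0 0 -1.236 0.3;-13.1 47.1 0.9 0 0 -1.236 0.3;-13.1 47.1 0.9 0 0 -1.236 0.3;-13.1 47.1 0.9 0 0 -1.236 0.3;-13.1 47.1 0.9 0 0 -1.236 0.3;-13.1 47.1 0.9 0 0 -1.236 0.3;-13.1 47.1 12 0 0 -1.236 0.3;-13.1 47.1 17 0 0 -1.236 0.3;-13.1 47.1 18 0 0 -1.236 0.3;-13.1 47.1 18 0 0 -1.236 0.3;-13.1 47.1 18 0 0 -1.236 0.3'
python3 - <<'E'
from go import *
from ln import line
I,D=eyes.read_camera('scene')
b,d,a,r=line('scene',I,(.4605,-.029),(.419,-.188));print(b,a,r,b-d*.072)
rows((.4419,-.0988,.0065,76))
E
```

```text
time_s: 40.45
eef_pos: [0.4435, -0.0979, 0.0902]
tcp_rot: [2.474, 1.936, 0.001]
ft_force: [0.5, -0.0, 0.3]
width: 0.35
[ 0.46185607 -0.02934094] 75.88303958789868 0.0004616907404518811 [ 0.44429512 -0.09916653]
t 40.5 at [ 0.4441 -0.0984  0.0909] yaw 76.1 w 30.7 F [ 1.  -0.2  0.4] q [-0.46  0.54  1.97  0.    0.63 -0.22]
[-0.09 -0.23  8.44] [0.003 0.    0.001]
```

```bash
python3 -m jog '-0.1 -0.1 4 0 0 0 0.3;-0.1 -0.1 6.5 0 0 0 0.3;-0.1 -0.1 7.5 0 0 0 0.3;-0.1 -0.1 8.1 0 0 0 0.3;-0.1 -0.1 8.35 0 0 0 0.3;-0.1 -0.1 8.35 0 0 0 0.3;-0.1 -0.1 8.35 0 0 0 1;-0.1 -0.1 8.35 0 0 0 1;-0.1 -0.1 8.35 0 0 0 1;-0.1 -0.1 8.35 0 0 0 1;-0.1 -0.1 8.35 0 0 0 1' 20
python3 - <<'E'
from go import *
rows((.4419,-.0988,.0065,76))
E
python3 -m jog '0 0 -5 0 0 0 1;0 0 -11 0 0 0 1;0 0 -17 0 0 0 1;0 0 -23 0 0 0 1;0 0 -26 0 0 0 1;0 0 -26 0 0 0 1;0 0 -26 0 0 0 1'
python3 - <<'E'
from go import *
rows((*S(3,80),.27,5.2))
E
```

```text
time_s: 41.88
eef_pos: [0.4417, -0.0992, 0.0062]
tcp_rot: [2.475, 1.934, 0.0]
ft_force: [-0.4, -0.5, 3.1]
width: 0.133
t 41.9 at [ 0.4417 -0.0992  0.0062] yaw 76.0 w 11.6 F [-0.4 -0.5  3.1] q [-0.47  0.72  2.01 -0.    0.41 -0.22]
[ 0.04  0.01 -0.03] [0. 0. 0.]
time_s: 42.75
eef_pos: [0.4407, -0.0987, 0.2649]
tcp_rot: [-2.474, -1.933, 0.002]
ft_force: [-0.1, 0.3, -0.6]
width: 0.132
t 42.8 at [ 0.4407 -0.0987  0.2649] yaw 76.0 w 11.5 F [-0.1  0.3 -0.6] q [-0.47  0.24  1.79 -0.    1.12 -0.22]
[43.49 -1.08 -0.48] [-3.000e-03  1.000e-03  1.236e+00]
```

```bash
python3 -m jog '43.5 -1.1 -0.5 0 0 1.236 1;43.5 -1.1 -0.5 0 0 1.236 1;43.5 -1.1 -0.5 0 0 1.236 1;43.5 -1.1 -0.5 0 0 1.236 1;43.5 -1.1 -0.5 0 0 1.236 1;43.5 -1.1 -0.5 0 0 1.236 1;43.5 -1.1 -0.5 0 0 1.236 1;43.5 -1.1 -0.5 0 0 1.236 1;43.5 -1.1 -0.5 0 0 1.236 1;43.5 -1.1 -0.5 0 0 1.236 1;43.5 -1.1 -0.5 0 0 1.236 1;43.5 -1.1 -0.5 0 0 1.236 1;43.5 -1.1 -0.5 0 0 1.236 1'
python3 - <<'E'
from go import *
I,D=eyes.read_camera('scene');P=cloud('scene',D);s=arm.get_state();p=s['eef_pos'];a=np.radians(5.2)
q=(P-p)@np.array([[np.cos(a),-np.sin(a),0],[np.sin(a),np.cos(a),0],[0,0,1]])*1000
i=I.astype(int);m=(abs(q[...,0])<120)&(abs(q[...,1])<40)&(abs(q[...,2])<25)&(i[...,0]-i[...,2]>25)
k=q[m];print(m.sum(),k.min(0).round(0),k.max(0).round(0))
for lo,hi in((-100,-60),(-60,-20),(20,50),(50,95)):
    w=k[(k[:,0]>lo)&(k[:,0]<hi)];print(lo,len(w),w.mean(0).round(1) if len(w) else 0)
rows((*S(3,80),.0685,5.2))
E
```

```text
time_s: 44.38
eef_pos: [0.5363, 0.3248, 0.2713]
tcp_rot: [-3.138, -0.141, -0.0]
ft_force: [0.1, -0.1, -0.9]
width: 0.134
463 [-91. -20.  -2.] [94. 16. 25.]
-100 17 [-72.5  -0.5   5.8]
-60 52 [-39.   -1.1   6.9]
20 62 [34.8 -1.8  7.6]
50 226 [70.4 -1.2  6.4]
t 44.4 at [0.5363 0.325  0.2714] yaw 5.2 w 11.7 F [ 0.4  0.2 -0.3] q [0.37 0.48 1.37 0.   1.29 1.85]
[-0.09 -0.1  20.29] [-0.    -0.    -0.001]
```

```bash
python3 -m jog '-0.1 0 6 0 0 0 1;-0.1 0 12 0 0 0 1;-0.1 0 16 0 0 0 1;-0.1 0 18 0 0 0 1;-0.1 0 19 0 0 0 1;-0.1 0 19.9 0 0 0 1;-0.1 0 20.3 0 0 0 1;-0.1 0 20.3 0 0 0 1'
python3 - <<'E'
from go import *
rows((*S(3,80),.0685,5.2))
E
python3 -m jog '0 0 0.05 0 0 0 1;0 0 0.05 0 0 0 0.4;0 0 0.05 0 0 0 0.4;0 0 0.05 0 0 0 0.4;0 0 -4 0 0 0 0.3;0 0 -9 0 0 0 0.3;0 0 -14 0 0 0 0.3;0 0 -14 0 0 0 1;0 0 -14 0 0 0 1'
python3 - <<'E'
from go import *
rows((*S(-155,20),.21,5.2),(*S(-155,20),.082,5.2))
save('scene','d1.png',(290,120,512,330),3)
E
```

```text
time_s: 45.42
eef_pos: [0.5356, 0.3257, 0.0687]
tcp_rot: [-3.138, -0.143, -0.002]
ft_force: [0.7, -0.2, -1.2]
width: 0.131
t 45.4 at [0.5356 0.3257 0.0687] yaw 5.2 w 11.4 F [ 0.7 -0.2 -1.2] q [0.37 0.73 1.54 0.   0.87 1.85]
[-0.03 -0.03  0.02] [-0.    -0.001  0.   ]
time_s: 46.55
eef_pos: [0.5345, 0.3252, 0.2076]
tcp_rot: [3.138, 0.143, -0.002]
ft_force: [-0.2, 0.7, 0.0]
width: 0.202
t 46.5 at [0.5345 0.3252 0.2076] yaw 5.2 w 17.6 F [-0.2  0.7  0. ] q [ 0.37  0.55  1.45 -0.    1.15  1.85]
[-15.71   5.93  -0.22] [0.    0.001 0.   ]
[-15.69   5.93  12.58] [0.    0.001 0.   ]
```

View pics/d1.png

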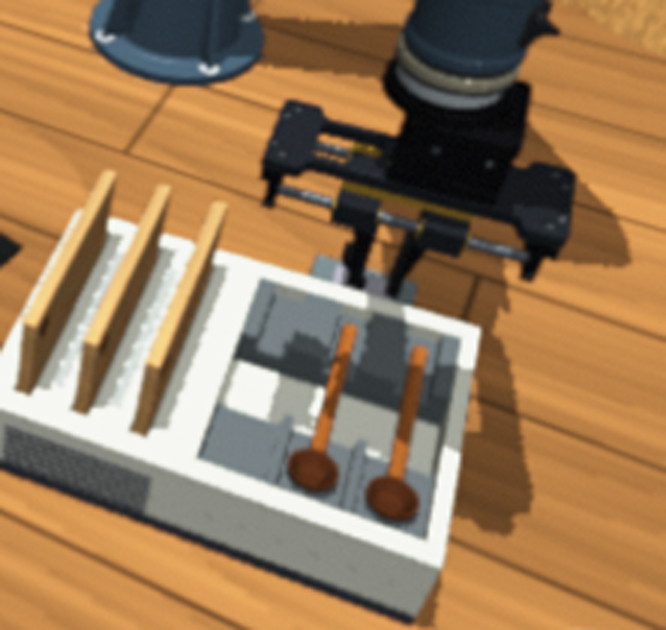

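```bash
python3 -m jog '-8 3 -6 0 0 0 1;-15.7 5.9 -6 0 0 0 1;-15.7 5.9 -6 0 0 0 1;-15.7 5.9 0 0 0 0 1;-15.7 5.9 0 0 0 0 1;-15.7 5.9 0 0 0 0 1'
cat > fin.py <<'E'
from go import *
a=np.radians(A);Rm=np.array([[np.cos(a),-np.sin(a)],[np.sin(a),np.cos(a)]])
def fin():
  for n in('scene','top'):
    I,D=eyes.read_camera(n);P=cloud(n,D);i=I.astype(int);q=np.dstack([(P[...,:2]-C0)@Rm,P[...,2]])*1000
    m=(abs(q[...,0])<112)&(q[...,1]>-2)&(q[...,1]<170)&(q[...,2]>50)&(q[...,2]<100)&(i[...,0]-i[...,2]>25)
    for c in(80,136):
        k=q[m&(abs(q[...,1]-c)<26)]
        if len(k)<20: continue
        print(n,c,len(k),'x',np.percentile(k[:,0],[1,99]).round(0),[(lo,len(w),w.mean(0).round(1)[1:].tolist()) for lo in(-100,-70,-40,-10,20,50) for w in[k[(k[:,0]>lo)&(k[:,0]<lo+(30 if lo<50 else 60))]] if len(w)])
    for c in(-50,-98,-146):
        k=q[(abs(q[...,0])<106)&(abs(q[...,1]-c)<14)&(q[...,2]>90)&(q[...,2]<180)&(i[...,0]-i[...,2]>25)]
        if len(k)>20: print(n,'board',c,len(k),'x',np.percentile(k[:,0],[1,99]).round(0),'ztop',np.percentile(k[:,2],[95,99]).round(1),'y',np.percentile(k[:,1],[5,95]).round(1),'ztop -x/+x',[np.percentile(w[:,2],98).round(1) for w in(k[k[:,0]<-50],k[k[:,0]>50]) if len(w)>5])
E
python3 - <<'E'
from fin import *
fin()
rows((*S(-155,20),.082,5.2))
E
```

```text
time_s: 47.35
eef_pos: [0.3848, 0.2527, 0.2078]
tcp_rot: [3.138, 0.142, -0.002]
ft_force: [-0.0, 0.3, -0.0]
width: 0.005
scene 80 424 x [-86.  94.] [(-100, 27, [78.8, 74.4]), (-70, 52, [78.5, 74.4]), (-40, 47, [78.5, 74.5]), (-10, 52, [78.4, 76.4]), (20, 57, [78.5, 74.8]), (50, 189, [79.4, 73.5])]
scene 136 445 x [-105.   78.] [(-100, 56, [140.1, 73.9]), (-70, 52, [140.4, 72.5]), (-40, 55, [141.0, 72.7]), (-10, 54, [141.3, 75.1]), (20, 81, [142.0, 74.9]), (50, 135, [142.1, 73.7])]
scene board -50 585 x [-98. 100.] ztop [156.3 157.2] y [-55.3 -43.4] ztop -x/+x [np.float64(157.2), np.float64(156.6)]
scene board -98 630 x [-98. 100.] ztop [156.3 157. ] y [-103.9  -93.6] ztop -x/+x [np.float64(156.6), np.float64(157.0)]
scene board -146 698 x [-96. 101.] ztop [156.2 157.2] y [-151.8 -141.5] ztop -x/+x [np.float64(157.2), np.float64(156.6)]
top 80 144 x [-16.  92.] [(-40, 5, [77.4, 77.1]), (-10, 27, [79.9, 75.2]), (20, 32, [79.8, 74.8]), (50, 80, [81.3, 72.6])]
top 136 127 x [-15.  74.] [(-40, 6, [141.3, 74.0]), (-10, 29, [141.5, 74.8]), (20, 32, [142.0, 75.1]), (50, 60, [144.6, 72.8])]
top board -50 373 x [-100.   92.] ztop [158.3 160.8] y [-56.5 -44.9] ztop -x/+x [np.float64(159.9), np.float64(158.4)]
top board -98 322 x [-101.   93.] ztop [158.6 159.2] y [-105.2  -93.9] ztop -x/+x [np.float64(158.9), np.float64(159.4)]
top board -146 290 x [-99.  93.] ztop [158.7 160.2] y [-153.5 -142.1] ztop -x/+x [np.float64(160.6), np.float64(159.0)]
t 47.5 at [0.3856 0.253  0.2086] yaw 5.2 w 0.4 F [ 0.4 -0.  -0.6] q [0.34 0.33 1.85 0.   0.96 1.82]
[-0.25  0.1  12.66] [-0.    -0.001 -0.   ]
```

Run:
```python
from h import *
save('scene','e1.png',(330,170,480,320),4)
```

```text
(no output)
```

View pics/e1.png

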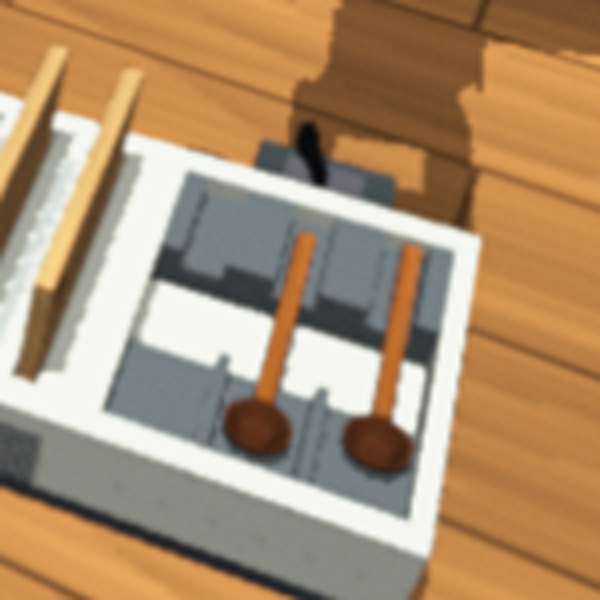

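The outer spoon has been knocked about 15 mm toward the robot (bowl now (375,442) in the crop, near the trough edge and wall). It is still in its compartment, but I'll recentre it.

Run:
```python
from go import *
rows((*S(-12,139),.2,5.2),(*S(-12,139),.068,5.2))
```

```text
t 47.5 at [0.3856 0.253  0.2087] yaw 5.2 w 0.4 F [ 1.1  0.  -0.3] q [ 0.34  0.33  1.85 -0.    0.96  1.82]
[ 14.07 -11.81   0.89] [-0.    -0.002  0.   ]
[ 14.05 -11.8   14.09] [-0.    -0.002  0.   ]
```

```bash
python3 -m jog '6 -5 0 0 0 0 0.3;11 -9 0 0 0 0 0.3;14 -11.8 0.9 0 0 0 0.3;14 -11.8 0.9 0 0 0 0.3;14 -11.8 4 0 0 0 0.3;14 -11.8 8 0 0 0 0.3;14 -11.8 8 0 0 0 0.3;14 -11.8 8 0 0 0 0.3'
python3 - <<'E'
from go import *
rows((*S(-12,139),.068,5.2))
E
```

```text
time_s: 48.5
eef_pos: [0.5135, 0.3829, 0.1296]
tcp_rot: [-3.138, -0.142, -0.003]
ft_force: [0.9, 0.2, 0.3]
width: 0.351
t 48.5 at [0.5135 0.3829 0.1296] yaw 5.2 w 30.6 F [0.9 0.2 0.3] q [ 0.47  0.66  1.47 -0.    1.01  1.95]
[ 0.15 -0.03  6.16] [-0.001 -0.002 -0.   ]
```

```bash
python3 -m jog '0.1 0 3 0 0 0 0.3;0.1 0 5 0 0 0 0.3;0.1 0 6.1 0 0 0 0.3;0.1 0 6.1 0 0 0 0.3;0.1 0 6.1 0 0 0 1;0.1 0 6.1 0 0 0 1;0.1 0 6.1 0 0 0 1;0.1 0 6.1 0 0 0 1' 15
python3 - <<'E'
from go import *
rows((*S(3,136),.076,5.2),(*S(3,136),.0685,5.2))
E
```

```text
time_s: 49.5
eef_pos: [0.5144, 0.3832, 0.0679]
tcp_rot: [-3.138, -0.142, -0.002]
ft_force: [0.7, 0.3, 3.4]
width: 0.134
t 49.5 at [0.5144 0.3832 0.0679] yaw 5.2 w 11.6 F [0.7 0.3 3.4] q [0.47 0.74 1.51 0.   0.89 1.95]
[ 1.56  0.29 -0.81] [-0.001 -0.002 -0.   ]
[ 1.56  0.29 -0.06] [-0.001 -0.002 -0.   ]
```

```bash
python3 -m jog '0 0 -0.8 0 0 0 1;0.8 0.15 -0.8 0 0 0 1;1.6 0.3 -0.8 0 0 0 1;1.6 0.3 -0.8 0 0 0 1;1.6 0.3 -0.3 0 0 0 1;1.6 0.3 0 0 0 0 1;1.6 0.3 0 0 0 0 1;1.6 0.3 0 0 0 0 0.4;1.6 0.3 0 0 0 0 0.4;1.6 0.3 0 0 0 0 0.4;1.6 0.3 -5 0 0 0 0.3;1.6 0.3 -10 0 0 0 0.3;1.6 0.3 -15 0 0 0 0.3;1.6 0.3 -20 0 0 0 1;1.6 0.3 -20 0 0 0 1'
python3 - <<'E'
from fin import *
fin()
rows((*S(-155,20),.25,5.2))
E
```

```text
time_s: 51.38
eef_pos: [0.5327, 0.3827, 0.2725]
tcp_rot: [-3.134, -0.143, -0.016]
ft_force: [0.4, 0.1, 0.1]
width: 0.205
scene 80 427 x [-84.  95.] [(-100, 28, [78.9, 74.0]), (-70, 49, [78.4, 74.4]), (-40, 53, [78.6, 74.1]), (-10, 50, [78.3, 76.1]), (20, 55, [78.7, 74.9]), (50, 192, [79.2, 73.5])]
scene 136 445 x [-90.  91.] [(-100, 39, [134.5, 74.5]), (-70, 50, [134.5, 73.2]), (-40, 54, [134.7, 73.9]), (-10, 46, [134.9, 74.8]), (20, 59, [134.5, 75.0]), (50, 197, [134.3, 74.0])]
scene board -50 587 x [-97. 100.] ztop [156.5 157.4] y [-55.3 -43.4] ztop -x/+x [np.float64(157.8), np.float64(156.7)]
scene board -98 631 x [-97.  99.] ztop [156.2 157.2] y [-104.3  -93.6] ztop -x/+x [np.float64(157.1), np.float64(156.3)]
scene board -146 700 x [-95. 101.] ztop [156.  157.1] y [-151.9 -141.4] ztop -x/+x [np.float64(156.5), np.float64(156.4)]
top 80 231 x [-88.  92.] [(-100, 27, [80.3, 70.4]), (-70, 33, [79.9, 74.6]), (-40, 29, [80.0, 74.6]), (-10, 25, [79.0, 74.9]), (20, 35, [79.7, 75.8]), (50, 82, [81.4, 73.1])]
top 136 143 x [-91.  57.] [(-100, 28, [135.9, 72.4]), (-70, 39, [136.2, 73.3]), (-40, 31, [134.6, 73.5]), (-10, 29, [134.4, 74.7]), (20, 14, [135.6, 73.8]), (50, 2, [120.3, 73.4])]
top board -50 374 x [-101.   94.] ztop [158.6 160.4] y [-56.5 -45.1] ztop -x/+x [np.float64(159.6), np.float64(160.4)]
top board -98 335 x [-101.   92.] ztop [158.3 161.2] y [-105.2  -93.9] ztop -x/+x [np.float64(159.7), np.float64(158.8)]
top board -146 298 x [-99.  93.] ztop [158.4 160.2] y [-153.4 -141.9] ztop -x/+x [np.float64(160.1), np.float64(157.8)]
t 51.5 at [0.5298 0.3812 0.2673] yaw 5.2 w 10.1 F [ 0.6  0.5 -0.6] q [ 0.45  0.52  1.31 -0.    1.31  1.93]
[-15.75  11.55   1.72] [-0. -0.  0.]
```

```bash
python3 -m jog '-8 6 1.5 0 0 0 1;-16.4 12 1.5 0 0 0 1;-16.4 12 1.5 0 0 0 1;-16.4 12 1.5 0 0 0 1;-16.4 12 1.5 0 0 0 1;-16.4 12 1.5 0 0 0 1'
python3 - <<'E'
from go import *
rows((*S(-161,16),.082,5.2),(*S(-161,70),.082,5.2))
E
```

```text
time_s: 52.22
eef_pos: [0.3795, 0.2477, 0.252]
tcp_rot: [-3.138, -0.142, -0.003]
ft_force: [0.8, -0.1, 0.0]
width: 0.005
t 52.2 at [0.3795 0.2477 0.252 ] yaw 5.2 w 0.4 F [ 0.8 -0.1  0. ] q [0.33 0.25 1.81 0.   1.08 1.81]
[-0.2   0.03 17.  ] [-0.001 -0.002  0.   ]
[-0.2  -5.37 17.01] [-0.001 -0.002  0.   ]
```

```bash
python3 -m jog '-0.2 0 6 0 0 0 1;-0.2 0 12 0 0 0 1;-0.2 0 17 0 0 0 1;-0.2 0 17 0 0 0 1;-0.2 -2 17 0 0 0 1;-0.2 -3.3 17 0 0 0 1;-0.2 -4.3 17 0 0 0 1;-0.2 -5 17 0 0 0 1;-0.2 -5.4 17 0 0 0 1;-0.2 -5.4 17 0 0 0 1;-0.2 -5.4 17 0 0 0 1;-0.2 -3.5 17 0 0 0 1;-0.2 -2.5 11 0 0 0 1;-0.2 -2.5 4 0 0 0 1;-2 10 0 0 0 0 1;-2 25 0 0 0 0 1;-2 25 0 0 0 0 1;-2 25 0 0 0 0 1;-2 25 0 0 0 0 1'
python3 - <<'E'
from fin import *
fin()
save('scene','f1.png')
I,D=save('top','f1t.png')
E
```

```text
time_s: 54.6
eef_pos: [0.3803, -0.0067, 0.2525]
tcp_rot: [3.138, 0.137, 0.001]
ft_force: [0.4, 0.5, 0.2]
width: 0.005
scene 80 427 x [-85.  95.] [(-100, 28, [78.7, 73.8]), (-70, 48, [78.7, 74.4]), (-40, 51, [78.5, 74.5]), (-10, 55, [78.5, 75.9]), (20, 53, [78.6, 74.7]), (50, 192, [79.0, 73.5])]
scene 136 451 x [-91.  92.] [(-100, 38, [134.6, 73.8]), (-70, 52, [134.4, 73.4]), (-40, 56, [134.8, 73.2]), (-10, 51, [134.6, 74.8]), (20, 57, [134.4, 75.1]), (50, 197, [134.4, 74.0])]
scene board -50 584 x [-97. 100.] ztop [156.6 157.7] y [-55.3 -43.4] ztop -x/+x [np.float64(157.6), np.float64(157.1)]
scene board -98 634 x [-99.  99.] ztop [156.2 157.1] y [-104.2  -93.6] ztop -x/+x [np.float64(157.1), np.float64(156.7)]
scene board -146 695 x [-94. 101.] ztop [156.  157.4] y [-151.8 -141.5] ztop -x/+x [np.float64(156.6), np.float64(156.7)]
top 80 229 x [-87.  91.] [(-100, 27, [80.3, 70.4]), (-70, 33, [80.1, 74.9]), (-40, 31, [79.7, 74.1]), (-10, 26, [79.5, 76.0]), (20, 34, [79.6, 75.9]), (50, 78, [81.2, 73.0])]
top 136 229 x [-91.  88.] [(-100, 27, [135.4, 73.4]), (-70, 41, [136.2, 72.7]), (-40, 29, [134.9, 74.4]), (-10, 29, [134.4, 74.8]), (20, 32, [133.8, 75.2]), (50, 71, [136.3, 72.3])]
top board -50 376 x [-100.   93.] ztop [158.4 160.1] y [-56.4 -45.1] ztop -x/+x [np.float64(160.2), np.float64(157.8)]
top board -98 320 x [-101.   93.] ztop [158.1 160.4] y [-105.2  -94. ] ztop -x/+x [np.float64(159.2), np.float64(158.6)]
top board -146 220 x [-67.  95.] ztop [159.3 160.9] y [-153.3 -141.9] ztop -x/+x [np.float64(159.5), np.float64(159.7)]
```

View pics/f1.png

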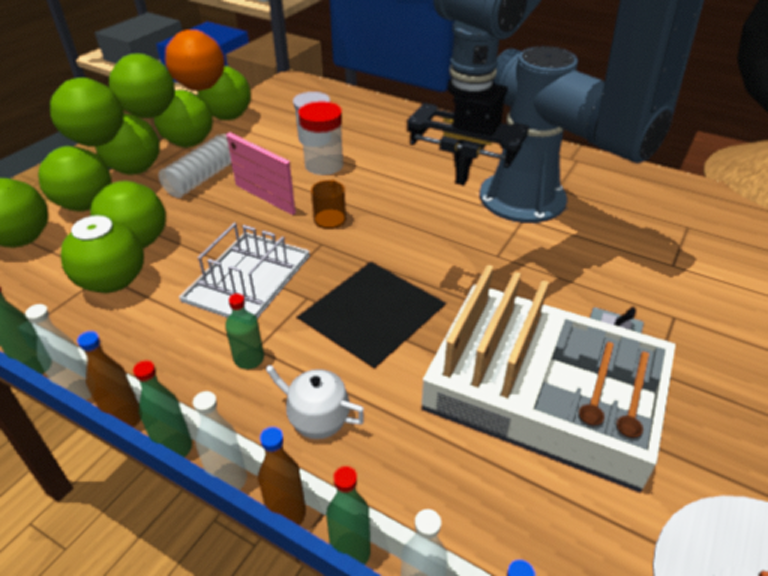

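The toggle leans away from the slots (ON, at (625,316)), as it did at the start. Boards are home, both spoons lie bowl-out in their own compartments, and the bystanders and gripper are clear.

```bash
python3 -c "
from plant import arm
print(arm.sign_off())"
```

```text
the job is handed in; nothing more can be done
None
```

The job is done and handed in at about 55 s of the 210 s allowed.

- **Switch:** I turned the steriliser off first and back on once everything was loaded. The final picture shows the toggle leaning to its ON side, as at the start.
- **Boards:** There were three, each now in its own slot. Each was pushed down until it met the slot floor (about 17–21 N at the wrist). In the last check all three stood level and centred. Their tops read 156–157 mm in the scene camera and about 158–160 mm in the top camera. The expected height is 155 mm, and the top camera also read the boards about 3 mm high in the drainer.
- **Spoons:** There were two, now in the middle and outer compartments, flat and with their bowls in the wide end. The outer one was knocked about 15 mm along its compartment after I had placed it. I gripped it again and recentred it. The final check put both within about 2 mm of their compartments' middle lines.
- **Bystanders:** The teapot, soda bottle and mug look unmoved in the final picture. I did not measure their positions again.

The two cameras differed by up to about 3 mm on spoon positions, so I used the average for grasping. No check failed.

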